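Pencil stock count on the desk calculator

TASK

Take stock of the loose pencils: stand every pencil lying between the calculator and the pot in the pot, points up and leaning on the side of the rim away from the calculator, so that they keep clear of its keys. Then work out what they are worth at 15 apiece: on the calculator press clear, the number of pencils, times, 1, 5 and equals, each fully down, one key at a time and no other key. Leave the bone folder and the eraser where they are.

Things in the scene. Friction and masses are not known exactly. Their poses are not given: they have to be found in the camera images.
- calculator: large-key desk calculator, fixed, 214 deep (x, away from the user) x 160 wide (y, to the user's left), turned up to 0.2 rad, left or right. Origin: centre of its underside. Key deck 20 high, display hood at the far edge (+x) 41 high. 16 keys, 34 mm grid, digits white and blank, others grey; rows from the display to the user, left to right: 7 8 9 divide / 4 5 6 times / 1 2 3 minus / 0 clear equals plus
- key_7 (a joint): 7 key, 21 x 23, row 1 from the display, 1 from the left: top centre at x 23, y 51, z 27 mm in the calculator's frame. 0 = up, 0.004 m = fully down; springs back; 1.2 N to start, 3.6 N fully down; over 0.003 is pressed home
- key_8 (a joint): 8 key, 21 x 23, row 1 from the display, 2 from the left: top centre at x 23, y 17, z 27 mm in the calculator's frame. 0 = up, 0.004 m = fully down; springs back; 1.2 N to start, 3.6 N fully down; over 0.003 is pressed home
- key_9 (a joint): 9 key, 21 x 23, row 1 from the display, 3 from the left: top centre at x 23, y -17, z 27 mm in the calculator's frame. 0 = up, 0.004 m = fully down; springs back; 1.2 N to start, 3.6 N fully down; over 0.003 is pressed home
- key_div (a joint): divide key, 21 x 23, row 1 from the display, 4 from the left: top centre at x 23, y -51, z 27 mm in the calculator's frame. 0 = up, 0.004 m = fully down; springs back; 1.2 N to start, 3.6 N fully down; over 0.003 is pressed home
- key_4 (a joint): 4 key, 21 x 23, row 2 from the display, 1 from the left: top centre at x -11, y 51, z 27 mm in the calculator's frame. 0 = up, 0.004 m = fully down; springs back; 1.2 N to start, 3.6 N fully down; over 0.003 is pressed home
- key_5 (a joint): 5 key, 21 x 23, row 2 from the display, 2 from the left: top centre at x -11, y 17, z 27 mm in the calculator's frame. 0 = up, 0.004 m = fully down; springs back; 1.2 N to start, 3.6 N fully down; over 0.003 is pressed home
- key_6 (a joint): 6 key, 21 x 23, row 2 from the display, 3 from the left: top centre at x -11, y -17, z 27 mm in the calculator's frame. 0 = up, 0.004 m = fully down; springs back; 1.2 N to start, 3.6 N fully down; over 0.003 is pressed home
- key_times (a joint): times (multiply) key, 21 x 23, row 2 from the display, 4 from the left: top centre at x -11, y -51, z 27 mm in the calculator's frame. 0 = up, 0.004 m = fully down; springs back; 1.2 N to start, 3.6 N fully down; over 0.003 is pressed home
- key_1 (a joint): 1 key, 21 x 23, row 3 from the display, 1 from the left: top centre at x -45, y 51, z 27 mm in the calculator's frame. 0 = up, 0.004 m = fully down; springs back; 1.2 N to start, 3.6 N fully down; over 0.003 is pressed home
- key_2 (a joint): 2 key, 21 x 23, row 3 from the display, 2 from the left: top centre at x -45, y 17, z 27 mm in the calculator's frame. 0 = up, 0.004 m = fully down; springs back; 1.2 N to start, 3.6 N fully down; over 0.003 is pressed home
- key_3 (a joint): 3 key, 21 x 23, row 3 from the display, 3 from the left: top centre at x -45, y -17, z 27 mm in the calculator's frame. 0 = up, 0.004 m = fully down; springs back; 1.2 N to start, 3.6 N fully down; over 0.003 is pressed home
- key_minus (a joint): minus key, 21 x 23, row 3 from the display, 4 from the left: top centre at x -45, y -51, z 27 mm in the calculator's frame. 0 = up, 0.004 m = fully down; springs back; 1.2 N to start, 3.6 N fully down; over 0.003 is pressed home
- key_0 (a joint): 0 key, 21 x 23, row 4 from the display, 1 from the left: top centre at x -79, y 51, z 27 mm in the calculator's frame. 0 = up, 0.004 m = fully down; springs back; 1.2 N to start, 3.6 N fully down; over 0.003 is pressed home
- key_c (a joint): clear key, 21 x 23, row 4 from the display, 2 from the left: top centre at x -79, y 17, z 27 mm in the calculator's frame. 0 = up, 0.004 m = fully down; springs back; 1.2 N to start, 3.6 N fully down; over 0.003 is pressed home
- key_eq (a joint): equals key, 21 x 23, row 4 from the display, 3 from the left: top centre at x -79, y -17, z 27 mm in the calculator's frame. 0 = up, 0.004 m = fully down; springs back; 1.2 N to start, 3.6 N fully down; over 0.003 is pressed home
- key_plus (a joint): plus key, 21 x 23, row 4 from the display, 4 from the left: top centre at x -79, y -51, z 27 mm in the calculator's frame. 0 = up, 0.004 m = fully down; springs back; 1.2 N to start, 3.6 N fully down; over 0.003 is pressed home
- pot: deep round white ceramic pencil pot, loose, 0.55 kg, 100 tall, 90 outside, 82 inside at the mouth, inner floor 8 above its underside. Origin: centre of its underside; z up; its x and y are about along the world's. It stands on the other side of the desk from the calculator
- pencil_a: hexagonal wooden pencil, 174 long, 8 thick, 14 g, lying on the desk between calculator and pot (or absent). Origin: mid-length, on its underside; y runs along it from the point (87 mm at -y) to the blunt end (87 mm at +y), z up as it lies. The last 22 mm at the point are not solid: grip the shaft
- pencil_b: hexagonal wooden pencil, 160 long, 8 thick, 14 g, lying on the desk between calculator and pot (or absent). Origin: mid-length, on its underside; y runs along it from the point (80 mm at -y) to the blunt end (80 mm at +y), z up as it lies. The last 22 mm at the point are not solid: grip the shaft
- pencil_c: hexagonal wooden pencil, 136 long, 8 thick, 14 g, lying on the desk between calculator and pot (or absent). Origin: mid-length, on its underside; y runs along it from the point (68 mm at -y) to the blunt end (68 mm at +y), z up as it lies. The last 21 mm at the point are not solid: grip the shaft
- pencil_d: hexagonal wooden pencil, 174 long, 8 thick, 14 g, lying on the desk between calculator and pot (or absent). Origin: mid-length, on its underside; y runs along it from the point (87 mm at -y) to the blunt end (87 mm at +y), z up as it lies. The last 22 mm at the point are not solid: grip the shaft
- bone_folder: flat bone paper folder, 148 x 19 x 8, lying among the pencils; not a pencil. Origin: centre of its underside, y along it
- eraser: eraser in a sleeve, 20 x 44 x 12, behind the pencils. Origin: centre of its underside
Things that resemble listed ones, but are neither listed nor needed, are in the scene too. Leave any blue or purple look-alike of the pencil_d alone.

How it is judged (in metres and radians):
On the way, in this order (a step that is already met when the one before it is completed fails the run):
1. every pencil stands in the pot, point up, leaning away from the calculator, let go (z of pencil_a in the frame of pot between 0.04 and 0.102 m and horizontal distance between each of pencil_a, pencil_b, pencil_c, pencil_d and pot below 0.045 m and angle between each of pencil_a, pencil_b, pencil_c, pencil_d's own y axis and vertical above 2.2 rad and ((world y of calculator above 0 m and y of pencil_a in the frame of pot below -0.004 m) or (world y of calculator below 0 m and y of pencil_a in the frame of pot above 0.004 m)) and linear speed of each of pencil_a, pencil_b, pencil_c, pencil_d below 0.03 m/s and contact force between the fingers and pencil_a below 0.05 N and z of pencil_b in the frame of pot between 0.04 and 0.102 m and ((world y of calculator above 0 m and y of pencil_b in the frame of pot below -0.004 m) or (world y of calculator below 0 m and y of pencil_b in the frame of pot above 0.004 m)) and contact force between the fingers and pencil_b below 0.05 N and z of pencil_c in the frame of pot between 0.04 and 0.102 m and ((world y of calculator above 0 m and y of pencil_c in the frame of pot below -0.004 m) or (world y of calculator below 0 m and y of pencil_c in the frame of pot above 0.004 m)) and contact force between the fingers and pencil_c below 0.05 N and z of pencil_d in the frame of pot between 0.04 and 0.102 m and ((world y of calculator above 0 m and y of pencil_d in the frame of pot below -0.004 m) or (world y of calculator below 0 m and y of pencil_d in the frame of pot above 0.004 m)) and contact force between the fingers and pencil_d below 0.05 N), for 0.3 s.
2. the clear key is pressed home (value of joint key_c above 0.003 m), for 0.05 s.
3. the digit key for the number of pencils is pressed home (value of joint any of key_2, key_3, key_4 above 0.003 m), for 0.05 s.
4. the times key is pressed home (value of joint key_times above 0.003 m), for 0.05 s.
5. the 1 key is pressed home (value of joint key_1 above 0.003 m), for 0.05 s.
6. the 5 key is pressed home (value of joint key_5 above 0.003 m), for 0.05 s.
7. the equals key is pressed home (value of joint key_eq above 0.003 m), for 0.05 s.
At the end, for the whole second after the job is handed in: every pencil stands in the pot, let go and at rest: point up (tilt under 50 degrees), its middle inside the pot (below the rim, within 45 mm of the axis) and 4 mm or more to the side away from the calculator (along y); all keys up (under 1 mm); pot upright on the desk (all of step 1 and value of joint each of key_7, key_8, key_9, key_div, key_4, key_5, key_6, key_times, key_1, key_2, key_3, key_minus, key_0, key_c, key_eq, key_plus below 0.001 m and angle between pot's own z axis and vertical below 0.1 rad and height (world z) of pot below 0.01 m and linear speed of pot below 0.02 m/s); the robot touches nothing.
It fails at once if a key that is not part of the sum is pressed (value of joint any of key_7, key_8, key_9, key_div, key_6, key_minus, key_0, key_plus above 0.002 m or (value of joint key_2 above 0.002 m and (height (world z) of pencil_a above -5 m or height (world z) of calculator below -5 m) and (height (world z) of pencil_b above -5 m or height (world z) of calculator below -5 m) and (height (world z) of pencil_c above -5 m or height (world z) of calculator below -5 m)) or (value of joint key_2 above 0.002 m and (height (world z) of pencil_a above -5 m or height (world z) of calculator below -5 m) and (height (world z) of pencil_b above -5 m or height (world z) of calculator below -5 m) and (height (world z) of pencil_d above -5 m or height (world z) of calculator below -5 m)) or (value of joint key_2 above 0.002 m and (height (world z) of pencil_a above -5 m or height (world z) of calculator below -5 m) and (height (world z) of pencil_c above -5 m or height (world z) of calculator below -5 m) and (height (world z) of pencil_d above -5 m or height (world z) of calculator below -5 m)) or (value of joint key_2 above 0.002 m and (height (world z) of pencil_b above -5 m or height (world z) of calculator below -5 m) and (height (world z) of pencil_c above -5 m or height (world z) of calculator below -5 m) and (height (world z) of pencil_d above -5 m or height (world z) of calculator below -5 m)) or (value of joint key_3 above 0.002 m and (height (world z) of pencil_a above -5 m or height (world z) of calculator below -5 m) and (height (world z) of pencil_b above -5 m or height (world z) of calculator below -5 m) and (height (world z) of pencil_c above -5 m or height (world z) of calculator below -5 m) and (height (world z) of pencil_d above -5 m or height (world z) of calculator below -5 m)) or (value of joint key_3 above 0.002 m and (height (world z) of pencil_a below -5 m and height (world z) of calculator above -5 m) and (height (world z) of pencil_b below -5 m and height (world z) of calculator above -5 m)) or (value of joint key_3 above 0.002 m and (height (world z) of pencil_a below -5 m and height (world z) of calculator above -5 m) and (height (world z) of pencil_c below -5 m and height (world z) of calculator above -5 m)) or (value of joint key_3 above 0.002 m and (height (world z) of pencil_a below -5 m and height (world z) of calculator above -5 m) and (height (world z) of pencil_d below -5 m and height (world z) of calculator above -5 m)) or (value of joint key_3 above 0.002 m and (height (world z) of pencil_b below -5 m and height (world z) of calculator above -5 m) and (height (world z) of pencil_c below -5 m and height (world z) of calculator above -5 m)) or (value of joint key_3 above 0.002 m and (height (world z) of pencil_b below -5 m and height (world z) of calculator above -5 m) and (height (world z) of pencil_d below -5 m and height (world z) of calculator above -5 m)) or (value of joint key_3 above 0.002 m and (height (world z) of pencil_c below -5 m and height (world z) of calculator above -5 m) and (height (world z) of pencil_d below -5 m and height (world z) of calculator above -5 m)) or (value of joint key_4 above 0.002 m and (height (world z) of pencil_a below -5 m and height (world z) of calculator above -5 m)) or (value of joint key_4 above 0.002 m and (height (world z) of pencil_b below -5 m and height (world z) of calculator above -5 m)) or (value of joint key_4 above 0.002 m and (height (world z) of pencil_c below -5 m and height (world z) of calculator above -5 m)) or (value of joint key_4 above 0.002 m and (height (world z) of pencil_d below -5 m and height (world z) of calculator above -5 m))).
It fails at once if two keys are down at once ((value of joint key_c above 0.002 m and value of joint any of key_times, key_1, key_5, key_eq, key_2, key_3, key_4 above 0.002 m) or (value of joint key_times above 0.002 m and value of joint any of key_1, key_5, key_eq, key_2, key_3, key_4 above 0.002 m) or (value of joint key_1 above 0.002 m and value of joint any of key_5, key_eq, key_2, key_3, key_4 above 0.002 m) or (value of joint key_5 above 0.002 m and value of joint any of key_eq, key_2, key_3, key_4 above 0.002 m) or (value of joint key_eq above 0.002 m and value of joint any of key_2, key_3, key_4 above 0.002 m) or (value of joint key_2 above 0.002 m and value of joint any of key_3, key_4 above 0.002 m) or (value of joint key_3 above 0.002 m and value of joint key_4 above 0.002 m)).
It fails at once if the pot is tipped over (angle between pot's own z axis and vertical above 0.6 rad).
It fails at once if the bone folder or the eraser is moved more than 4 cm (distance of any of bone_folder, eraser from where it was at the start of the episode above 0.04 m).
Of pencil_a, pencil_b, pencil_c, pencil_d only 2 to 4 are there at a start; the rules pass over those that are not, and their reading is None.
At some moment in a run one of pot may be knocked a few centimetres aside while the robot is not near it.
Once in a run the grip may slacken for a moment while it holds something.
It also fails if it takes over 210 s, if anything falls off the work surface, if the arm or the gripper's body presses on something with over 40 N, if the wrist force passes 120 N, or if a joint passes its speed limit or range.

ROBOT

A 6-joint arm with a two-finger parallel gripper is mounted at the origin on a cart in front of the work surface, level with it; the furniture and walls round the work are solid. World frame = base frame: x ahead of the robot, y to its left, z up, the work surface at z = 0. Lengths are in m, angles in degrees, forces in N, time in s.
With the tool pointing down it reaches from about 0.375 to 0.9 m from the base axis. Payload 3.1 kg.
Tool frame: the origin (TCP) lies on the centre line of the jaws, within the pads' length; the fingertips stand 14 mm ahead of it and the grasp point (between the pads) lies 5 mm behind it (bot.tips_ahead is the distance from the TCP to the fingertips, in m); z points along the fingers, y is the line along which they close (so a half turn about z gives the same grasp; the last joint's range is limited). The gripper opens to 87 mm and grips with 3 to 60 N. Pads are 19 mm wide; open, the fingers measure 117 mm over their backs; the gripper's body (75 mm by 190 mm) begins 51 mm behind the grasp point.
Start: joints at [59.674, 30.224, 82.088, -0, 67.689, -10.227], TCP at [0.215, 0.587, 0.237] pointing down, gripper open.
Joint ranges: [-176.69, 176.69], [-43.24, 126.21], [12.49, 139.97], [-82, 262], [0, 151.66], [-163.58, 163.58]. Speed limits (degrees/s): [159.86, 159.86, 180, 180, 180, 180].

INTERFACE

Orientations are given as a 3x3 rotation matrix whose columns are the frame's x, y, z axes.
In Python, from rig import bot gives the robot as it stands.
- The arm moves only by the tool play_rows, never from a script. Its argument "moves" is a list that holds one entry, the list of rows, each a list of 6 numbers: the shift along the tool's x, y, z in mm, then the turn, a rotation vector about the tool's x, y, z in rad. A call has 1 to 5 rows; each row shifts and turns the commanded pose from where the row before left it, along the tool's axes as they then stand; what a row does not reach is not made up. A row lasts 1/10 s, in which the tool goes at most 50 mm and 8.59 degrees, less where a joint would pass 70% of its speed; a pose out of reach is approached as far as the arm can. A call with a gripper value outside its range is refused whole. "fingers" is the opening, from -1 (shut) to 1 (fully open), set as the call begins (left out, the last holds). The fingers move at their own pace and stop on an object; the grip force is fixed at half the most. Time passes only in rows, so rows that do not move let the fingers close. It gives the time, the measured TCP pose, the force, the opening and the grip force at its end, in the units of the state.
- bot.read_state(): the state, without advancing time (a new reading comes with each control period).
- bot.capture(name): name is "scene" or "top" or "wrist"; returns a dict with "image" (400x640x3 uint8, blue, green, red), "fx", "fy", "cx", "cy" (pixels), "distortion" ([k1, k2, p1, p2, k3] as OpenCV has them; the pictures are not rectified), "R" (3x3) and "t" (3): a world point X has camera coordinates R X + t. Camera axes: x right, y down, z forward; pixel columns grow to the right and rows downward; lengths in m; the calibration is good to about 2 mm. A picture is of the moment at which its call begins. There is no depth.
- bot.hand_in(): hands the job in; it is judged then, once.
Trained networks look in a picture, given as the dict that the camera call returned (one of the last four; its "shot" number tells which), for a name from the list of things; names that differ only in an ending like _2 or _b are one class to them, and where a whole thing is asked for, a point or a joint stands for the part that bears it (a point fixed in the world has none). Each returns a list of dicts, best first, with "confidence" (0 to 1); they miss things now and then, are a little off and sometimes report something else, mostly with a low value. They report only what shows in the picture. A call takes as long as a camera call. They do not tell look-alikes from the thing itself.
- bot.search_frame(picture, query): "centre" ([column, row] in pixels, amid what is visible of it).
- bot.silhouettes(picture, query): "pixels" (400x640 bool, what is visible of it) and "centre" ([column, row] in pixels, amid what is visible of it).
- bot.pinpoint(picture, query): "centre" ([column, row] in pixels: a listed point, or the origin of a listed thing).
The state is a dict: "time_s": time; "joint_positions": joint angles; "qvel": joint speeds; "tau": joint torques, N m; "position": TCP position; "tcp_rot": TCP orientation; "force": force on the tool from outside, world axes, zero at the start; "moment": the same for the moment, N m; "opening": opening from 0.0 (shut) to 1.0 (fully open); "grasp_force": force on a finger pad.
Only numpy, scipy, OpenCV 4.12 (cv2) and the standard library are available. Lean on these libraries where they do the work, as an engineer would, in place of code of your own. Each camera call takes 0.05 s, during which the arm holds its last target. There are 200 camera calls.

## Working session

There is one attempt and no reset: what is moved stays moved. The work goes in short steps, Python scripts to look and compute and a tool call to move; the robot and the scene stay as the last step left them, time stands still between calls to the robot, and variables do not carry over. Pictures are saved under pics/ and viewed, at most 14 in all, crops included, and the job is handed in when it is done.

Besides the shell and the picture viewer there is one more tool, called after ">>>" as a command line: name --argument value ..., lists and objects as JSON in quotes. play_rows: Moves the arm, as the interface text tells. Its arguments: {"type":"object","properties":{"moves":{"type":"array","items":{"type":"array","items":{"type":"array","items":{"type":"number"}}}},"fingers":{"type":"number"}},"required":["moves"]}

```bash
mkdir -p pics; ls
cat > h.py <<'E'
import numpy as np, cv2, json
from rig import bot
def cap(n,save=None):
    p=bot.capture(n)
    if save: cv2.imwrite('pics/'+save+'.png',p['image'])
    return p
def ray(p,px):
    K=np.array([[p['fx'],0,p['cx']],[0,p['fy'],p['cy']],[0,0,1.]])
    u=cv2.undistortPoints(np.array([[px]],float),K,np.array(p['distortion'],float))[0,0]
    R=np.array(p['R']);t=np.array(p['t'])
    return -R.T@t, R.T@np.array([u[0],u[1],1.])
def onz(p,px,z):
    c,d=ray(p,px); return c+d*(z-c[2])/d[2]
def proj(p,X):
    K=np.array([[p['fx'],0,p['cx']],[0,p['fy'],p['cy']],[0,0,1.]])
    r,_=cv2.Rodrigues(np.array(p['R']))
    return cv2.projectPoints(np.array(X,float).reshape(-1,1,3),r,np.array(p['t'],float),K,np.array(p['distortion'],float))[0][:,0]
E
python3 - <<'E'
from h import *
a=cap('top','top0'); b=cap('scene','scene0')
for n,p in(('top',a),('scene',b)):
    print(n,-np.array(p['R']).T@p['t'])
    for q in ['calculator','pot','pencil_a','bone_folder','eraser','key_c','key_7','key_plus']:
        for r in bot.pinpoint(p,q)[:7]:
            print(n,q,np.round(r['centre'],0),round(r['confidence'],2),np.round(onz(p,r['centre'],.027 if 'key' in q else 0.0),3))
print(bot.tips_ahead)
E
```

```text
pics
top [ 0.39556301 -0.02022176  0.90284815]
top calculator [208. 191.] 0.79 [0.555 0.261 0.   ]
top calculator [312. 240.] 0.16 [ 0.439 -0.004  0.   ]
top pot [411. 194.] 0.87 [ 0.559 -0.251  0.   ]
top pencil_a [307. 216.] 0.7 [0.498 0.01  0.   ]
top pencil_a [410. 196.] 0.7 [ 0.553 -0.25   0.   ]
top pencil_a [314. 241.] 0.69 [ 0.437 -0.009  0.   ]
top pencil_a [313. 165.] 0.68 [ 0.63  -0.002  0.   ]
top pencil_a [241. 284.] 0.63 [0.33  0.164 0.   ]
top pencil_a [427. 127.] 0.52 [ 0.739 -0.298  0.   ]
top pencil_a [314. 193.] 0.49 [ 0.557 -0.007  0.   ]
top bone_folder [308. 142.] 0.57 [0.69  0.013 0.   ]
top eraser [289. 115.] 0.52 [0.762 0.063 0.   ]Traceback (most recent call last):
  File "<stdin>", line 6, in <module>
ValueError: it knows: bone_folder, calculator, eraser, pencil, pot
```

Run:
```python
from h import *
a=cap('top'); b=cap('scene')
c=a['image'][80:300,160:460]; cv2.imwrite('pics/t.png',cv2.resize(c,None,fx=2.66,fy=2.66,interpolation=cv2.INTER_CUBIC))
```

```text
(no output)
```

View pics/t.png

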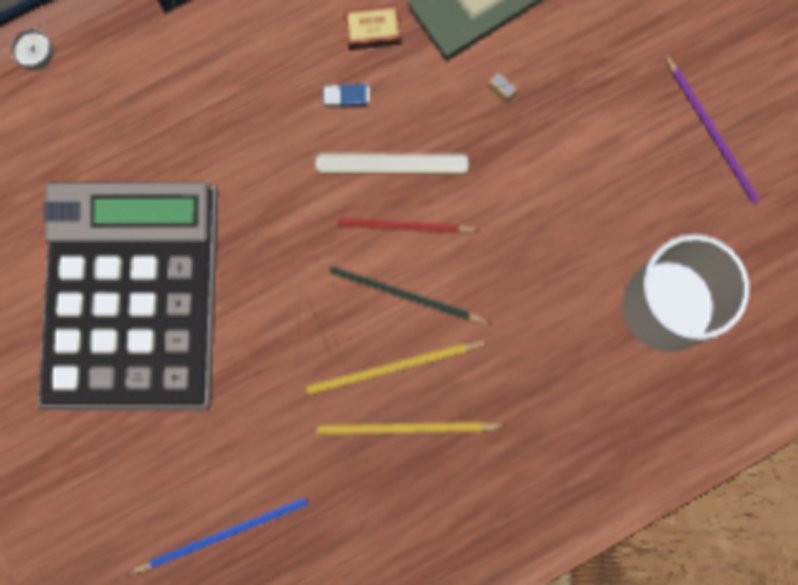

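View pics/scene0.png

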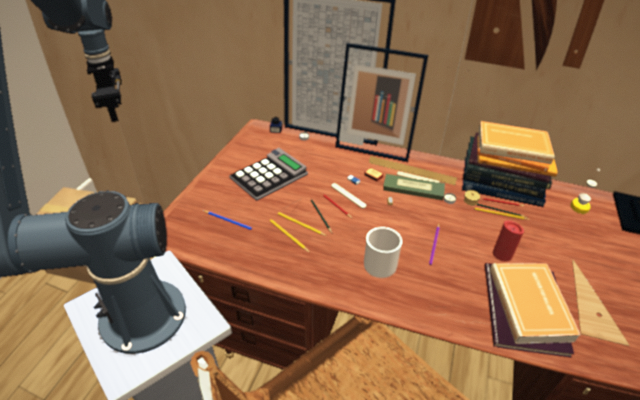

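All four pencils are there: two yellow, one dark green and one red, with points to the right. The blue and purple ones are look-alikes. The calculator is at the left around (125,295) and the pot at the right around (695,290) in the crop.

```bash
cat > meas.py <<'E'
from h import *
def pencils(p):
    out=[]
    for r in bot.silhouettes(p,'pencil'):
        ys,xs=np.nonzero(r['pixels'])
        if len(xs)<30: continue
        W=np.array([onz(p,(x,y),.005)[:2] for x,y in zip(xs,ys)])
        c=W.mean(0);u=np.linalg.svd(W-c,full_matrices=False)[2][0]
        if u[1]>0:u=-u   # toward -y
        s=(W-c)@u; out.append((r['confidence'],c+u*s.max(),c+u*s.min(),np.degrees(np.arctan2(u[0],-u[1])),p['image'][ys,xs].mean(0)))
    return out
def pot(p):
    # rim: outer white ring at z=.1, from silhouette bright upper edge
    return bot.pinpoint(p,'pot')
E
python3 - <<'E'
from meas import *
a=cap('top')
for o in pencils(a): print([np.round(x,3) for x in o])
for r in pot(a): print('pot',onz(a,r['centre'],0),r['confidence'])
# calculator keys: fit with white keys
calc=bot.silhouettes(a,'calculator')[0]['pixels']
im=a['image'].astype(int); w=((im.min(2)>175)&calc).astype('uint8')
n,l,st,ce=cv2.connectedComponentsWithStats(w)
pts=np.array([onz(a,ce[i],.027)[:2] for i in range(1,n) if st[i,4]>20]); print(np.round(pts,3),[st[i,4] for i in range(1,n)])
model=np.array([[23,51],[23,17],[23,-17],[-11,51],[-11,17],[-11,-17],[-45,51],[-45,17],[-45,-17],[-79,51]])/1000
best=None
from scipy.optimize import least_squares
def f(v):
    R=np.array([[np.cos(v[2]),-np.sin(v[2])],[np.sin(v[2]),np.cos(v[2])]])
    M=model@R.T+v[:2]
    return np.linalg.norm(pts[:,None]-M[None],axis=2).min(1)
s=least_squares(f,[.555,.261,0.]); print('calc',s.x,s.fun.round(4))
s=bot.read_state(); print(s['position'],np.round(s['tcp_rot'],3).tolist(),s['opening'],s['time_s'])
E
```

```text
[np.float64(0.76), array([ 0.516, -0.073]), array([0.471, 0.082]), np.float64(16.429), array([ 73.14 , 152.492, 184.743])]
[np.float64(0.74), array([ 0.549, -0.037]), array([0.582, 0.064]), np.float64(-18.197), array([65.754, 77.667, 82.   ])]
[np.float64(0.67), array([ 0.442, -0.086]), array([0.436, 0.076]), np.float64(2.297), array([ 74.962, 149.31 , 183.462])]
[np.float64(0.62), array([0.37 , 0.086]), array([0.302, 0.238]), np.float64(24.035), array([153.792,  96.168,  87.972])]
[np.float64(0.53), array([ 0.626, -0.056]), array([0.63 , 0.058]), np.float64(-2.446), array([ 62.756,  67.849, 150.895])]
[np.float64(0.45), array([ 0.664, -0.337]), array([ 0.798, -0.26 ]), np.float64(-60.073), array([130.219,  70.053, 125.667])]
pot [ 0.55427206 -0.25011428  0.        ] 0.88
pot [ 0.63172053 -0.00421277  0.        ] 0.5
[[ 0.564 -0.26 ]] [np.int32(669)]
calc [ 0.54056446 -0.27653179 -0.01279669] [0.]
[0.2147449  0.58693964 0.23657776] [[-0.939, 0.344, 0.0], [0.344, 0.939, 0.0], [-0.0, 0.0, -1.0]] 0.9971191748642071 0.65
```

```bash
cat > plan.py <<'E'
from h import *
from scipy.spatial.transform import Rotation as Ro
def dn(az):  # tool down, tool x at world azimuth az (deg)
    a=np.radians(az);x=np.array([np.cos(a),np.sin(a),0]);z=np.array([0,0,-1.]);return np.c_[x,np.cross(z,x),z]
def tilt(az,tau): # then rotate so tool z leans away from tool x by tau
    return dn(az)@Ro.from_euler('y',-tau,degrees=True).as_matrix()
def rows(P,R,n=None,s=None,maxn=5):
    s=s or bot.read_state();p=np.array(s['position']);r=Ro.from_matrix(s['tcp_rot']);P=np.array(P,float);g=Ro.from_matrix(R)
    rv=(r.inv()*g).as_rotvec();d=P-p
    need=int(np.ceil(max(np.linalg.norm(d)/.048,np.linalg.norm(rv)/.145,1)));n=n or need
    st=Ro.from_rotvec(rv/n);out=[];c=r
    for i in range(n):
        out.append(np.r_[np.round(c.inv().apply(d/n)*1000,1),np.round(rv/n,3)].tolist()); c=c*st
    print('need',need)
    for i in range(0,len(out),5): print(json.dumps([out[i:i+5]]))
E
python3 - <<'E'
from plan import *
a=cap('top')
px={'y2':((317,430),(500,426),.125),'y1':((308,390),(484,345),.125),'g':((331,269),(487,321),.112),'r':((339,222),(479,229),.092)}
T={}
for k,(b,t,s) in px.items():
    B,P=[onz(a,(q[0]/2.66+160-.3,q[1]/2.66+80-.3),.004)[:2] for q in (b,t)]
    u=(P-B)/np.linalg.norm(P-B); g=B+u*s; az=np.degrees(np.arctan2(-u[1],-u[0]))
    print(k,B.round(3),P.round(3),'L',round(np.linalg.norm(P-B),3),'grip',g.round(3),'az',az.round(1)); T[k]=[g.tolist(),az]
json.dump(T,open('T.json','w'))
g,az=T['y2']; rows([g[0],g[1],.12],dn(az))
E
```

```text
y2 [0.434 0.076] [ 0.441 -0.092] L 0.169 grip [ 0.439 -0.049] az 92.4
y1 [0.471 0.086] [ 0.516 -0.077] L 0.169 grip [ 0.504 -0.034] az 105.6
g [0.586 0.069] [ 0.539 -0.079] L 0.155 grip [ 0.552 -0.038] az 72.5
r [0.631 0.063] [ 0.627 -0.071] L 0.134 grip [ 0.629 -0.029] az 88.3
need 15
[[[-28.6, -34.6, 7.8, 0.0, 0.0, 0.079], [-31.2, -32.3, 7.8, 0.0, 0.0, 0.079], [-33.7, -29.7, 7.8, 0.0, 0.0, 0.079], [-35.9, -27.0, 7.8, 0.0, 0.0, 0.079], [-37.9, -24.1, 7.8, 0.0, 0.0, 0.079]]]
[[[-39.7, -21.1, 7.8, 0.0, 0.0, 0.079], [-41.2, -17.9, 7.8, 0.0, 0.0, 0.079], [-42.5, -14.6, 7.8, 0.0, 0.0, 0.079], [-43.5, -11.2, 7.8, 0.0, 0.0, 0.079], [-44.3, -7.8, 7.8, 0.0, 0.0, 0.079]]]
[[[-44.7, -4.3, 7.8, 0.0, 0.0, 0.079], [-44.9, -0.7, 7.8, 0.0, 0.0, 0.079], [-44.8, 2.8, 7.8, 0.0, 0.0, 0.079], [-44.5, 6.3, 7.8, 0.0, 0.0, 0.079], [-43.9, 9.8, 7.8, 0.0, 0.0, 0.079]]]
```

>>> play_rows --moves '[[[-29,-35,8,0,0,0.079],[-31,-32,8,0,0,0.079],[-34,-30,8,0,0,0.079],[-36,-27,8,0,0,0.079],[-38,-24,8,0,0,0.079]]]' --fingers -0.4

```text
time_s: 1.2
position: [0.2903, 0.3731, 0.1966]
tcp_rot: [[-0.733, 0.68, 0.001], [0.68, 0.733, 0.001], [-0.0, 0.001, -1.0]]
force: [0.5, 0.6, -0.3]
opening: 0.631
grasp_force: 0.0
```

>>> play_rows --moves '[[[-40,-21,8,0,0,0.079],[-41,-18,8,0,0,0.079],[-43,-15,8,0,0,0.079],[-44,-11,8,0,0,0.079],[-44,-8,8,0,0,0.079]]]'

```text
time_s: 1.7
position: [0.3651, 0.16, 0.1567]
tcp_rot: [[-0.414, 0.91, 0.002], [0.91, 0.414, 0.0], [-0.001, 0.002, -1.0]]
force: [1.4, 0.3, 0.4]
opening: 0.306
grasp_force: 0.0
```

>>> play_rows --moves '[[[-45,-4,8,0,0,0.079],[-45,-1,8,0,0,0.079],[-45,3,8,0,0,0.079],[-44,6,8,0,0,0.079],[-44,10,8,0,0,0.079]]]'

```text
time_s: 2.2
position: [0.4387, -0.0529, 0.1164]
tcp_rot: [[-0.031, 1.0, 0.001], [1.0, 0.031, -0.0], [-0.0, 0.001, -1.0]]
force: [1.3, 0.6, 0.1]
opening: 0.299
grasp_force: 0.0
```

Run:
```python
from plan import *
s=bot.read_state(); print(s['position'],np.round(s['tcp_rot'],3).tolist(),s['joint_positions'],s['opening'],s['time_s'])
w=cap('wrist','w1')
T=json.load(open('T.json'))
for r in bot.silhouettes(w,'pencil'):
    ys,xs=np.nonzero(r['pixels']);W=np.array([onz(w,(x,y),.005)[:2] for x,y in zip(xs,ys)])
    c=W.mean(0);u=np.linalg.svd(W-c,full_matrices=False)[2][0];sg=(W-c)@u
    print(r['confidence'],(c+u*sg.min()).round(3),(c+u*sg.max()).round(3))
g,az=T['y2']; rows([g[0],g[1],.05],dn(az))
```

```text
[ 0.43869604 -0.05285281  0.11641557] [[-0.031, 1.0, 0.001], [1.0, 0.031, -0.0], [-0.0, 0.001, -1.0]] [-2.14230772e+01  2.87933570e+01  1.14258635e+02  1.09199285e-02
  3.69050056e+01 -2.32179203e+01] 0.29920192422054903 2.2
0.84 [0.435 0.075] [ 0.441 -0.092]
0.68 [0.631 0.062] [ 0.626 -0.07 ]
0.62 [0.585 0.069] [ 0.537 -0.081]
0.57 [0.47  0.085] [ 0.517 -0.076]
0.52 [0.364 0.084] [0.373 0.083]
need 2
[[[4.1, -1.7, 33.1, 0.003, 0.002, -0.007], [4.1, -1.6, 33.1, 0.003, 0.002, -0.007]]]
```

View pics/w1.png

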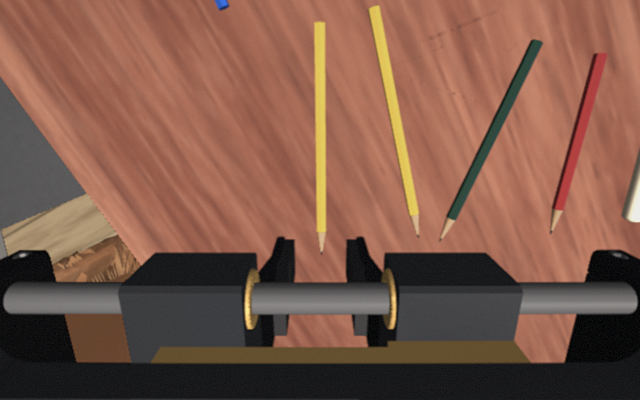

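Wrist view: the yellow pencil lies between the fingers at (320,240). Descend and grip.

>>> play_rows --moves '[[[5,0,45,0,0,-0.01],[0,0,35,0,0,0],[0,0,19,0,0,0],[0,0,0,0,0,0]]]'

```text
time_s: 2.7
position: [0.437, -0.045, 0.0159]
tcp_rot: [[-0.046, 0.999, -0.003], [0.999, 0.046, 0.001], [0.001, -0.003, -1.0]]
force: [-0.3, 0.3, 0.4]
opening: 0.302
grasp_force: 0.0
```

>>> play_rows --moves '[[[0,0,0,0,0,0],[0,0,0,0,0,0],[0,0,0,0,0,0],[0,0,0,0,0,0]]]' --fingers -1

```text
time_s: 3.1
position: [0.4383, -0.0458, 0.0183]
tcp_rot: [[-0.045, 0.999, 0.002], [0.999, 0.045, -0.0], [-0.001, 0.001, -1.0]]
force: [-0.3, 0.8, 3.0]
opening: 0.073
grasp_force: 30.0
```

>>> play_rows --moves '[[[0,0,-40,0,0,0],[0,0,-48,0,0,0],[0,0,-48,0,0,0],[0,0,-48,0,0,0],[0,0,-30,0,0,0]]]'

```text
time_s: 3.6
position: [0.4386, -0.0459, 0.2353]
tcp_rot: [[-0.045, 0.999, 0.005], [0.999, 0.045, -0.002], [-0.002, 0.005, -1.0]]
force: [-0.3, -0.6, -0.5]
opening: 0.076
grasp_force: 30.0
```

Run:
```python
from plan import *
s=bot.read_state(); print(s['position'],s['grasp_force'],s['opening'])
a=cap('top')
W=[r for r in bot.silhouettes(a,'pot') if r['confidence']>.3]
for r in W:
    ys,xs=np.nonzero(r['pixels']); im=a['image'][ys,xs].astype(int)
    print(r['confidence'],r['centre'],len(xs),onz(a,bot.pinpoint(a,'pot')[0]['centre'],0))
    h=cv2.convexHull(np.c_[xs,ys].astype(np.float32))
    # match silhouette hull by model: circles r=.045 at z=0 and .1
    from scipy.optimize import minimize
    def cost(v):
        t=np.linspace(0,2*np.pi,40)
        X=np.concatenate([np.c_[v[0]+.045*np.cos(t),v[1]+.045*np.sin(t),0*t+z] for z in(0,.1)])
        hh=cv2.convexHull(proj(a,X).astype(np.float32)); m=np.zeros((400,640),np.uint8); cv2.fillConvexPoly(m,np.round(hh*16).astype(np.int32),1,shift=4)
        return (m.astype(bool)^r['pixels']).sum()
    o=minimize(cost,[.556,-.25],method='Nelder-Mead',options=dict(initial_simplex=[[.556,-.25],[.566,-.25],[.556,-.24]])); print(o.x,o.fun)
```

```text
[ 0.43856996 -0.04593554  0.23533539] 29.996329843997955 0.07562145561356558
0.39 [198.3, 207.6] 68 [ 0.54912932 -0.24874052  0.        ]
[ 0.44482761 -0.02951392] 1446.0
```

```bash
cat >> plan.py <<'E'
def ins(pot,xo,s,zb,tau=62,yo=-.033,az=90,h=.0135,back=0.):
    R=tilt(az,tau); e=-R[:,0]
    rimp=np.array([pot[0]+xo,pot[1]+yo,.1]); b=rimp-e*((.1-zb)/e[2])+e*back
    return b+e*s-R[:,2]*h, R
E
python3 - <<'E'
from plan import *
a=cap('top'); b=cap('scene')
print('rim', onz(a,(422,188.2),.1))
for p in (a,b):
    for r in bot.pinpoint(p,'pot')[:2]: print(r['confidence'],onz(p,r['centre'],0))
P,R=ins((.556,-.25),-.022,.1215,.02,back=.11); print(P,R.round(2)); rows(P,R)
E
```

```text
rim [ 0.55509895 -0.25141687  0.1       ]
0.63 [ 0.62721417 -0.00177328  0.        ]
0.61 [ 0.55422347 -0.24782321  0.        ]
0.96 [ 5.54510748e-01 -2.54592467e-01  1.11022302e-16]
[ 0.534      -0.33722612  0.23074023] [[ 0.    1.   -0.  ]
 [ 0.47 -0.   -0.88]
 [-0.88  0.   -0.47]]
need 8
[[[-37.0, 10.5, -0.2, 0.003, -0.135, 0.005], [-36.6, 10.7, 4.8, 0.003, -0.135, 0.005], [-35.6, 10.9, 9.7, 0.003, -0.135, 0.005], [-33.9, 11.1, 14.4, 0.003, -0.135, 0.005], [-31.6, 11.4, 18.8, 0.003, -0.135, 0.005]]]
[[[-28.7, 11.6, 22.8, 0.003, -0.135, 0.005], [-25.3, 11.8, 26.5, 0.003, -0.135, 0.005], [-21.4, 12.0, 29.6, 0.003, -0.135, 0.005]]]
```

>>> play_rows --moves '[[[-37,10,0,0,-0.135,0.005],[-37,11,5,0,-0.135,0.005],[-36,11,10,0,-0.135,0.005],[-34,11,14,0,-0.135,0.005],[-32,11,19,0,-0.135,0.005]]]'

```text
time_s: 4.45
position: [0.4986, -0.2302, 0.2311]
tcp_rot: [[-0.014, 1.0, 0.019], [0.778, 0.023, -0.628], [-0.628, 0.007, -0.778]]
force: [-0.5, 0.3, -1.3]
opening: 0.07
grasp_force: 30.0
```

>>> play_rows --moves '[[[-29,11,23,0,-0.135,0.005],[-25,12,26,0,-0.135,0.005],[-21,12,30,0,-0.135,0.005],[0,0,0,0,0,0]]]'

```text
time_s: 4.85
position: [0.5441, -0.3342, 0.2348]
tcp_rot: [[0.008, 1.0, -0.003], [0.49, -0.006, -0.872], [-0.872, 0.006, -0.49]]
force: [1.1, 0.6, -0.8]
opening: 0.076
grasp_force: 30.0
```

Run:
```python
from plan import *
s=bot.read_state(); print(s['joint_positions'],s['position'],s['grasp_force'],s['opening'])
b=cap('scene'); a=cap('top')
for p in (a,b):
    for r in bot.pinpoint(p,'pot')[:2]: print(r['confidence'],onz(p,r['centre'],0))
x=proj(b,[[.555,-.252,.1]])[0].astype(int); print(x)
c=b['image'][max(0,x[1]-110):x[1]+60,x[0]-110:x[0]+110]; cv2.imwrite('pics/i1.png',cv2.resize(c,None,fx=3,fy=3,interpolation=cv2.INTER_CUBIC))
P,R=ins((.555,-.252),-.022,.1215,.02); rows(P,R)
```

```text
[-19.99119877  37.27895526  99.79505293 -81.8813383   55.94955282
  39.73280683] [ 0.54406737 -0.33421034  0.23482059] 29.997568130493164 0.07639585370932647
0.9 [ 0.55556876 -0.25090394  0.        ]
0.91 [ 5.54099452e-01 -2.56089665e-01 -1.11022302e-16]
[383 238]
need 3
[[[38.1, -3.6, 4.1, 0.001, -0.007, -0.003], [38.1, -3.5, 3.9, 0.001, -0.007, -0.003], [38.1, -3.4, 3.6, 0.001, -0.007, -0.003]]]
```

View pics/i1.png

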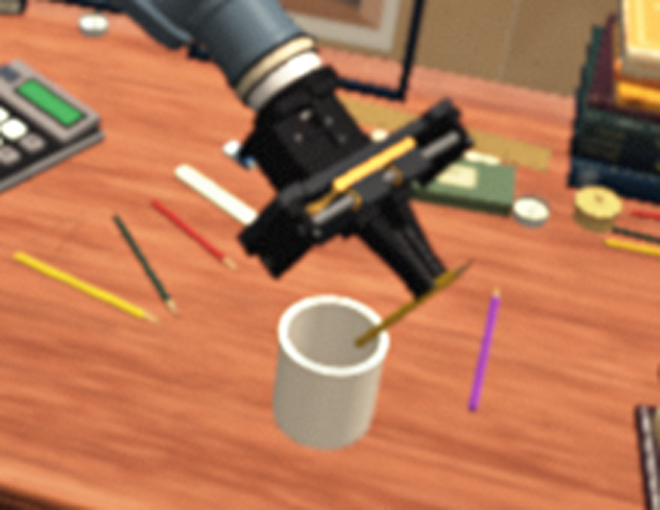

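The scene view shows the pencil above the pot mouth, blunt end at (358,343). Joint 4 is right at its limit, so I turn the leaning plane 20° toward -x.

```bash
cat >> plan.py <<'E'
def ins(pot,xo,s,zb,tau=62,yo=.033,az=70,h=.0135,back=0.):
    R=tilt(az,tau); e=-R[:,0]; a=np.radians(az); d=np.array([-np.cos(a),-np.sin(a),0]); n=np.array([np.sin(a),-np.cos(a),0])
    rimp=np.array([pot[0],pot[1],.1])+d*yo+n*xo; b=rimp-e*((.1-zb)/e[2])+e*back
    return b+e*s-R[:,2]*h, R
E
python3 - <<'E'
from plan import *
P,R=ins((.555,-.252),-.012,.1215,.02,back=.1); print(P); rows(P,R,4)
P,R=ins((.555,-.252),-.012,.1215,.02); print(P)
E
```

```text
[ 0.51549629 -0.32544991  0.22191076]
need 3
[[[4.6, -6.9, 0.6, 0.077, -0.006, 0.04], [4.4, -7.0, 1.1, 0.077, -0.006, 0.04], [4.1, -7.0, 1.6, 0.077, -0.006, 0.04], [3.8, -7.1, 2.1, 0.077, -0.006, 0.04]]]
[ 0.53155316 -0.28133401  0.133616  ]
```

>>> play_rows --moves '[[[4,-7,1,0.077,-0.006,0.04],[4,-7,1,0.077,-0.006,0.04],[4,-7,2,0.077,-0.006,0.04],[4,-7,2,0.077,-0.006,0.04],[0,0,0,0,0,0]]]'

```text
time_s: 5.55
position: [0.5167, -0.3267, 0.2233]
tcp_rot: [[0.164, 0.939, -0.301], [0.438, -0.343, -0.831], [-0.884, 0.005, -0.468]]
force: [0.3, -0.6, 0.3]
opening: 0.074
grasp_force: 30.0
```

Run:
```python
from plan import *
s=bot.read_state(); print(s['joint_positions'],s['position'],s['grasp_force'],s['opening'])
P,R=ins((.555,-.252),-.012,.1215,.025); rows(P,R)
```

```text
[-18.43915807  41.96609525  91.32628527 -68.03831201  72.2514683
  40.49823888] [ 0.51674323 -0.32666128  0.22326666] 29.997026324272156 0.07380696732495735
need 2
[[[47.9, -1.0, -0.1, 0.001, 0.001, -0.002], [47.9, -0.9, -0.0, 0.001, 0.001, -0.002]]]
```

j4 is now −68, which is fine. Insert and release.

>>> play_rows --moves '[[[32,-1,0,0,0,0],[32,-1,0,0,0,0],[31,0,0,0,0,0],[0,0,0,0,0,0],[0,0,0,0,0,0]]]'

```text
time_s: 6.05
position: [0.53, -0.2845, 0.1402]
tcp_rot: [[0.163, 0.94, -0.3], [0.438, -0.341, -0.832], [-0.884, 0.004, -0.467]]
force: [1.3, 1.8, 0.6]
opening: 0.07
grasp_force: 30.0
```

>>> play_rows --moves '[[[0,0,0,0,0,0],[0,0,0,0,0,0],[0,0,0,0,0,0],[0,0,0,0,0,0]]]' --fingers -0.7

```text
time_s: 6.45
position: [0.5298, -0.2852, 0.1402]
tcp_rot: [[0.166, 0.939, -0.302], [0.438, -0.344, -0.831], [-0.884, 0.006, -0.468]]
force: [-0.4, 0.1, 0.3]
opening: 0.144
grasp_force: 0.0
```

>>> play_rows --moves '[[[0,0,-15,0,0,0],[0,0,-30,0,0,0],[-30,0,-40,0,0,0],[-40,0,-30,0,0,0],[-40,0,-30,0,0,0]]]'

```text
time_s: 6.95
position: [0.5559, -0.2106, 0.3061]
tcp_rot: [[0.163, 0.94, -0.301], [0.439, -0.342, -0.831], [-0.884, 0.003, -0.468]]
force: [0.9, 0.3, -0.2]
opening: 0.152
grasp_force: 0.0
```

Run:
```python
from plan import *
s=bot.read_state(); print(s['position'])
b=cap('scene'); a=cap('top')
for p in (a,b):
    for r in bot.pinpoint(p,'pot')[:2]: print(r['confidence'],onz(p,r['centre'],0))
x=proj(b,[[.555,-.252,.1]])[0].astype(int)
c=b['image'][max(0,x[1]-60):x[1]+60,x[0]-80:x[0]+80]; c2=a['image'][150:270,370:480]
c=cv2.resize(c,None,fx=3,fy=3,interpolation=cv2.INTER_CUBIC);c2=cv2.resize(c2,None,fx=3,fy=3,interpolation=cv2.INTER_CUBIC)
cv2.imwrite('pics/i2.png',cv2.resize(np.hstack([c,c2]),(800,356)))
T=json.load(open('T.json'));g,az=T['y1']; rows([g[0],g[1],.12],dn(az))
```

```text
[ 0.55592101 -0.21055411  0.30614566]
0.79 [ 0.55809338 -0.24917243  0.        ]
0.82 [ 0.55842805 -0.25235178  0.        ]
need 9
[[[25.9, -12.3, -4.9, -0.037, 0.116, -0.063], [27.0, -10.5, -2.2, -0.037, 0.116, -0.063], [27.7, -8.8, 0.6, -0.037, 0.116, -0.063], [28.0, -7.1, 3.6, -0.037, 0.116, -0.063], [27.8, -5.5, 6.6, -0.037, 0.116, -0.063]]]
[[[27.2, -4.1, 9.6, -0.037, 0.116, -0.063], [26.1, -2.8, 12.6, -0.037, 0.116, -0.063], [24.6, -1.8, 15.5, -0.037, 0.116, -0.063], [22.7, -0.9, 18.2, -0.037, 0.116, -0.063]]]
```

View pics/i2.png

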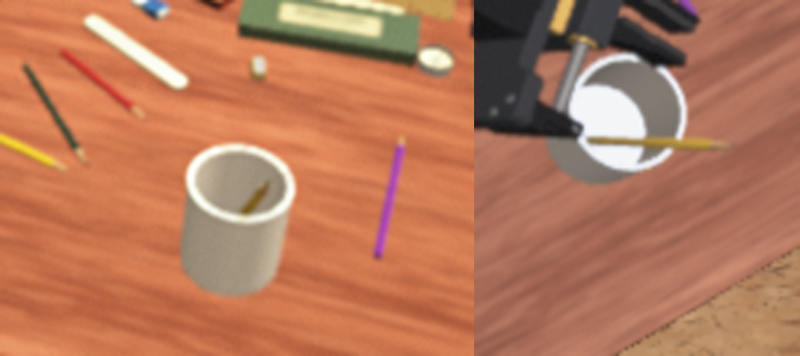

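The pencil stands in the pot: the top view shows its point out over the -y rim at (730,147), and the scene camera sees it foreshortened. Next is yellow 2.

>>> play_rows --moves '[[[26,-12,-5,-0.037,0.116,-0.063],[27,-10,-2,-0.037,0.116,-0.063],[28,-9,1,-0.037,0.116,-0.063],[28,-7,4,-0.037,0.116,-0.063],[28,-6,7,-0.037,0.116,-0.063]]]' --fingers -0.4

```text
time_s: 7.65
position: [0.5248, -0.1133, 0.1974]
tcp_rot: [[-0.042, 0.996, -0.079], [0.888, 0.001, -0.459], [-0.457, -0.089, -0.885]]
force: [-0.4, -0.1, -0.2]
opening: 0.302
grasp_force: 0.0
```

>>> play_rows --moves '[[[27,-4,10,-0.037,0.116,-0.063],[26,-3,13,-0.037,0.116,-0.063],[25,-2,15,-0.037,0.116,-0.063],[23,-1,18,-0.037,0.116,-0.063],[0,0,0,0,0,0]]]'

```text
time_s: 8.15
position: [0.4981, -0.0361, 0.1135]
tcp_rot: [[-0.269, 0.963, -0.013], [0.963, 0.269, -0.0], [0.003, -0.012, -1.0]]
force: [-0.4, -0.8, 0.8]
opening: 0.307
grasp_force: 0.0
```

Run:
```python
from plan import *
T=json.load(open('T.json'));g,az=T['y1']; print(g); rows([g[0],g[1],.0165],dn(az),4)
```

```text
[0.5043738037647569, -0.0343937455231471]
need 3
[[[-0.1, 1.9, 24.2, -0.003, -0.001, 0.0], [-0.1, 1.9, 24.2, -0.003, -0.001, 0.0], [-0.1, 1.8, 24.2, -0.003, -0.001, 0.0], [-0.0, 1.7, 24.2, -0.003, -0.001, 0.0]]]
```

>>> play_rows --moves '[[[0,4,36,-0.006,-0.002,0],[0,3,36,-0.006,-0.002,0],[0,0,25,0,0,0],[0,0,0,0,0,0]]]'

```text
time_s: 8.55
position: [0.5073, -0.0344, 0.0167]
tcp_rot: [[-0.272, 0.962, 0.003], [0.962, 0.272, -0.004], [-0.005, 0.001, -1.0]]
force: [-0.4, 0.6, -0.4]
opening: 0.302
grasp_force: 0.0
```

>>> play_rows --moves '[[[0,0,0,0,0,0],[0,0,0,0,0,0],[0,0,0,0,0,0],[0,0,0,0,0,0]]]' --fingers -1

```text
time_s: 8.95
position: [0.5101, -0.0351, 0.021]
tcp_rot: [[-0.272, 0.962, 0.012], [0.962, 0.273, -0.005], [-0.009, 0.01, -1.0]]
force: [0.3, 0.3, 3.1]
opening: 0.06
grasp_force: 30.0
```

>>> play_rows --moves '[[[0,0,-40,0,0,0],[0,0,-48,0,0,0],[0,0,-48,0,0,0],[0,0,-48,0,0,0],[0,0,-40,0,0,0]]]'

```text
time_s: 9.45
position: [0.5071, -0.034, 0.2472]
tcp_rot: [[-0.272, 0.962, 0.013], [0.962, 0.272, -0.006], [-0.009, 0.011, -1.0]]
force: [1.2, -0.9, -0.3]
opening: 0.057
grasp_force: 30.0
```

Run:
```python
from plan import *
s=bot.read_state(); print(s['position'],s['grasp_force'],s['opening'])
P,R=ins((.557,-.251),.012,.125,.025,back=.11);print(P);rows(P,R)
```

```text
[ 0.50711213 -0.03397459  0.24720373] 29.95391210541129 0.057116849419710645
[ 0.53697195 -0.34111226  0.23883055]
need 9
[[[-33.7, -6.1, 1.2, 0.039, -0.116, 0.062], [-33.7, -3.9, 5.3, 0.039, -0.116, 0.062], [-33.0, -1.6, 9.2, 0.039, -0.116, 0.062], [-31.7, 0.9, 13.0, 0.039, -0.116, 0.062], [-29.9, 3.3, 16.5, 0.039, -0.116, 0.062]]]
[[[-27.5, 5.8, 19.6, 0.039, -0.116, 0.062], [-24.7, 8.2, 22.4, 0.039, -0.116, 0.062], [-21.4, 10.6, 24.7, 0.039, -0.116, 0.062], [-17.7, 12.8, 26.5, 0.039, -0.116, 0.062]]]
```

>>> play_rows --moves '[[[-34,-6,1,0.039,-0.116,0.062],[-34,-4,5,0.039,-0.116,0.062],[-33,-2,9,0.039,-0.116,0.062],[-32,1,13,0.039,-0.116,0.062],[-30,3,16,0.039,-0.116,0.062]]]'

```text
time_s: 9.95
position: [0.5233, -0.2063, 0.2418]
tcp_rot: [[0.016, 0.994, -0.109], [0.819, -0.076, -0.568], [-0.573, -0.08, -0.816]]
force: [0.1, -0.1, 0.4]
opening: 0.061
grasp_force: 29.9
```

>>> play_rows --moves '[[[-27,6,20,0.039,-0.116,0.062],[-25,8,22,0.039,-0.116,0.062],[-21,11,25,0.039,-0.116,0.062],[-18,13,26,0.039,-0.116,0.062],[0,0,0,0,0,0]]]'

```text
time_s: 10.45
position: [0.5368, -0.3436, 0.2334]
tcp_rot: [[0.158, 0.938, -0.309], [0.437, -0.347, -0.829], [-0.885, -0.004, -0.465]]
force: [-1.1, -0.2, -1.0]
opening: 0.058
grasp_force: 30.0
```

Run:
```python
from plan import *
s=bot.read_state(); print(s['joint_positions'],s['position'],s['grasp_force'],s['opening'])
b=cap('scene'); a=cap('top')
x=proj(b,[[.555,-.252,.1]])[0].astype(int)
c=b['image'][max(0,x[1]-80):x[1]+60,x[0]-80:x[0]+80]; c2=a['image'][150:270,370:480]
c=cv2.resize(c,(480,420),interpolation=cv2.INTER_CUBIC);c2=cv2.resize(c2,(320,420),interpolation=cv2.INTER_CUBIC)
cv2.imwrite('pics/i3.png',np.hstack([c,c2]))
for p in (a,b):
    for r in bot.pinpoint(p,'pot')[:2]: print(r['confidence'],onz(p,r['centre'],0))
P,R=ins((.557,-.251),.012,.125,.025);rows(P,R)
```

```text
[-19.29306787  42.54638223  87.27344691 -67.38936523  73.50085573
  36.51759053] [ 0.53676367 -0.3436256   0.23339582] 29.955657413229346 0.05777913680798976
0.86 [ 0.54923879 -0.25886634  0.        ]
need 3
[[[36.3, 0.1, -0.3, -0.001, 0.001, -0.0], [36.3, 0.1, -0.3, -0.001, 0.001, -0.0], [36.3, 0.1, -0.2, -0.001, 0.001, -0.0]]]
```

View pics/i3.png

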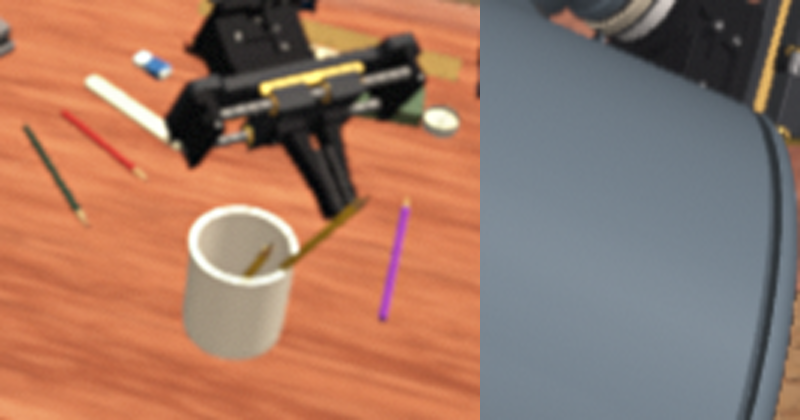

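Run:
```python
from plan import *
s=bot.read_state(); R=np.array(s['tcp_rot']);p=np.array(s['position'])
b=cap('scene'); x=proj(b,[[.555,-.252,.1]])[0].astype(int)
g=p+R[:,2]*.017; e=-R[:,0]
q=proj(b,[g-e*.125,g,g+e*.049]); print((q-(x[0]-80,x[1]-80))*3, g-e*.125)
for r in bot.silhouettes(b,'pencil'):
    if abs(r['centre'][0]-x[0])<60: print(r['confidence'],(np.array(r['centre'])-(x[0]-80,x[1]-80))*3,r['pixels'].sum())
for r in bot.pinpoint(b,'pot')[:2]: print(r['confidence'],onz(b,r['centre'],0))
t=np.linspace(0,6.28,9)
```

```text
[[283.81697998 260.68030859]
 [342.1179254  209.36971949]
 [368.89705356 185.71318531]] [ 0.55142163 -0.30022009  0.11904949]
0.95 [ 0.5549256  -0.24753165  0.        ]
```

The held pencil projects where expected, so insert it.

>>> play_rows --moves '[[[36,0,0,0,0,0],[36,0,0,0,0,0],[32,0,0,0,0,0],[0,0,0,0,0,0],[0,0,0,0,0,0]]]'

```text
time_s: 11.3
position: [0.5535, -0.2953, 0.1451]
tcp_rot: [[0.158, 0.939, -0.305], [0.438, -0.344, -0.831], [-0.885, -0.002, -0.466]]
force: [0.3, 1.7, -0.2]
opening: 0.063
grasp_force: 30.0
```

>>> play_rows --moves '[[[0,0,0,0,0,0],[0,0,0,0,0,0],[0,0,0,0,0,0],[0,0,0,0,0,0]]]' --fingers -0.7

```text
time_s: 11.7
position: [0.5535, -0.2966, 0.1456]
tcp_rot: [[0.161, 0.938, -0.306], [0.437, -0.346, -0.83], [-0.885, 0.0, -0.466]]
force: [-0.1, -0.6, -0.2]
opening: 0.144
grasp_force: 0.0
```

>>> play_rows --moves '[[[0,0,-15,0,0,0],[0,0,-30,0,0,0],[-30,0,-40,0,0,0],[-40,0,-30,0,0,0],[-40,0,-30,0,0,0]]]'

```text
time_s: 12.2
position: [0.5806, -0.2219, 0.3113]
tcp_rot: [[0.158, 0.939, -0.305], [0.439, -0.343, -0.831], [-0.885, -0.002, -0.466]]
force: [0.9, -0.3, 1.1]
opening: 0.151
grasp_force: 0.0
```

Run:
```python
from plan import *
T=json.load(open('T.json'));g,az=T['g']; print(g);rows([g[0]-.001,g[1],.12],dn(az))
```

```text
[0.5518750355645381, -0.038060112079405906]
need 8
[[[30.7, -11.3, -6.8, -0.003, 0.136, -0.005], [31.3, -11.2, -2.6, -0.003, 0.136, -0.005], [31.5, -11.0, 1.6, -0.003, 0.136, -0.005], [31.0, -10.9, 5.8, -0.003, 0.136, -0.005], [30.0, -10.7, 9.9, -0.003, 0.136, -0.005]]]
[[[28.4, -10.6, 13.9, -0.003, 0.136, -0.005], [26.4, -10.5, 17.5, -0.003, 0.136, -0.005], [23.8, -10.5, 20.9, -0.003, 0.136, -0.005]]]
```

>>> play_rows --moves '[[[31,-11,-7,0,0.136,-0.005],[31,-11,-3,0,0.136,-0.005],[31,-11,2,-0.003,0.136,-0.005],[31,-11,6,-0.003,0.136,-0.005],[30,-11,10,-0.003,0.136,-0.005]]]' --fingers -0.4

```text
time_s: 12.7
position: [0.5626, -0.1068, 0.1909]
tcp_rot: [[0.293, 0.947, -0.132], [0.873, -0.321, -0.366], [-0.389, -0.008, -0.921]]
force: [0.2, 0.1, -0.5]
opening: 0.297
grasp_force: 0.0
```

>>> play_rows --moves '[[[28,-11,14,-0.003,0.136,-0.005],[26,-11,18,-0.003,0.136,-0.005],[24,-10,21,-0.003,0.136,-0.005],[0,0,0,0,0,0],[0,0,0,0,0,0]]]'

```text
time_s: 13.2
position: [0.5508, -0.0408, 0.1188]
tcp_rot: [[0.307, 0.952, -0.005], [0.952, -0.307, 0.001], [-0.0, -0.005, -1.0]]
force: [1.0, 0.4, 0.4]
opening: 0.305
grasp_force: 0.0
```

Run:
```python
from meas import *
from plan import *
T=json.load(open('T.json'));g,az=T['g']; 
a=cap('top');b=cap('scene');w=cap('wrist')
for nm,p in(('t',a),('w',w)):
  for o in pencils(p): print(nm,[np.round(x,3) for x in o])
rows([g[0],g[1],.0165],dn(az),4)
x=proj(b,[[.555,-.252,.1]])[0].astype(int)
c=b['image'][max(0,x[1]-70):x[1]+60,x[0]-80:x[0]+80]; c2=a['image'][150:270,370:480]
c=cv2.resize(c,(480,390),interpolation=cv2.INTER_CUBIC);c2=cv2.resize(c2,(320,390),interpolation=cv2.INTER_CUBIC)
cv2.imwrite('pics/i4.png',np.hstack([c,c2]))
for p in (a,b):
    for r in bot.pinpoint(p,'pot')[:2]: print(r['confidence'],onz(p,r['centre'],0))
```

```text
t [np.float64(0.73), array([ 0.57 , -0.368]), array([ 0.568, -0.233]), np.float64(0.566), array([ 90.239, 143.647, 172.315])]
t [np.float64(0.64), array([ 0.662, -0.338]), array([ 0.801, -0.258]), np.float64(-60.202), array([139.745,  77.611, 138.255])]
t [np.float64(0.46), array([ 0.548, -0.36 ]), array([ 0.55 , -0.243]), np.float64(-0.859), array([ 88.853, 133.641, 160.167])]
w [np.float64(0.78), array([ 0.538, -0.08 ]), array([0.586, 0.068]), np.float64(-17.726), array([67.818, 79.187, 68.2  ])]
w [np.float64(0.78), array([0.371, 0.08 ]), array([0.357, 0.116]), np.float64(21.657), array([169.19 ,  90.924,  60.823])]
w [np.float64(0.72), array([ 0.626, -0.069]), array([0.631, 0.062]), np.float64(-2.401), array([ 65.972,  68.692, 168.508])]
need 3
[[[0.5, -0.1, 25.7, -0.001, -0.0, -0.001], [0.5, -0.1, 25.7, -0.001, -0.0, -0.001], [0.5, -0.1, 25.7, -0.001, -0.0, -0.001], [0.5, -0.1, 25.7, -0.001, -0.0, -0.001]]]
0.57 [ 0.55402683 -0.25061834  0.        ]
0.76 [ 0.5641289  -0.25065549  0.        ]
```

View pics/i4.png

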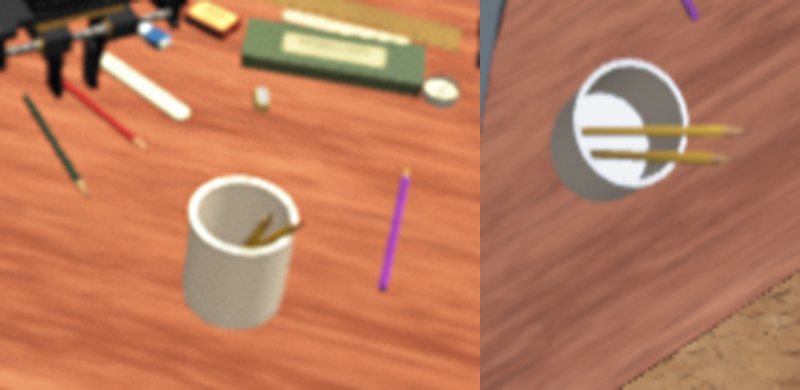

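Both yellow pencils stand side by side leaning on the -y rim (top view points at (740,130) and (725,158)). Grip the green one.

>>> play_rows --moves '[[[1,0,40,0,0,0],[1,0,37,0,0,0],[0,0,25,0,0,0],[0,0,0,0,0,0]]]'

```text
time_s: 13.95
position: [0.5516, -0.0383, 0.0156]
tcp_rot: [[0.307, 0.952, -0.003], [0.952, -0.307, 0.003], [0.002, -0.004, -1.0]]
force: [0.3, 0.8, -0.9]
opening: 0.301
grasp_force: 0.0
```

>>> play_rows --moves '[[[0,0,0,0,0,0],[0,0,0,0,0,0],[0,0,0,0,0,0],[0,0,0,0,0,0]]]' --fingers -1

```text
time_s: 14.35
position: [0.5509, -0.038, 0.0165]
tcp_rot: [[0.307, 0.952, -0.004], [0.952, -0.307, 0.004], [0.002, -0.005, -1.0]]
force: [0.0, 0.1, 0.8]
opening: 0.073
grasp_force: 30.0
```

>>> play_rows --moves '[[[0,0,-40,0,0,0],[0,0,-48,0,0,0],[0,0,-48,0,0,0],[0,0,-48,0,0,0],[0,0,-48,0,0,0]]]'

```text
time_s: 14.85
position: [0.5511, -0.0387, 0.2504]
tcp_rot: [[0.308, 0.952, -0.004], [0.952, -0.308, 0.004], [0.002, -0.005, -1.0]]
force: [0.8, -0.2, -1.6]
opening: 0.076
grasp_force: 30.0
```

Run:
```python
from plan import *
s=bot.read_state(); print(s['position'],s['grasp_force'],s['opening'])
P,R=ins((.556,-.251),-.0207,.114,.025,yo=.031,back=.11);print(P);rows(P,R)
```

```text
[ 0.55105342 -0.03873396  0.25040865] 29.997903406620026 0.07609369793041156
[ 0.5076943  -0.32319606  0.22911813]
need 8
[[[-35.5, 5.8, 2.6, 0.002, -0.136, 0.004], [-34.8, 6.0, 7.3, 0.002, -0.136, 0.004], [-33.5, 6.1, 11.9, 0.002, -0.136, 0.004], [-31.5, 6.3, 16.3, 0.002, -0.136, 0.004], [-29.0, 6.5, 20.4, 0.002, -0.136, 0.004]]]
[[[-26.0, 6.6, 24.2, 0.002, -0.136, 0.004], [-22.4, 6.8, 27.4, 0.002, -0.136, 0.004], [-18.5, 6.9, 30.2, 0.002, -0.136, 0.004]]]
```

>>> play_rows --moves '[[[-35,6,3,0,-0.136,0.004],[-35,6,7,0,-0.136,0.004],[-34,6,12,0.002,-0.136,0.004],[-32,6,16,0.002,-0.136,0.004],[-29,6,20,0.002,-0.136,0.004]]]'

```text
time_s: 15.35
position: [0.5243, -0.2178, 0.2371]
tcp_rot: [[0.253, 0.945, -0.207], [0.733, -0.327, -0.596], [-0.631, -0.001, -0.776]]
force: [0.0, -0.4, 0.1]
opening: 0.073
grasp_force: 30.0
```

>>> play_rows --moves '[[[-26,7,24,0.002,-0.136,0.004],[-22,7,27,0.002,-0.136,0.004],[-18,7,30,0.002,-0.136,0.004],[0,0,0,0,0,0],[0,0,0,0,0,0]]]'

```text
time_s: 15.85
position: [0.5086, -0.3225, 0.2271]
tcp_rot: [[0.159, 0.94, -0.301], [0.44, -0.34, -0.831], [-0.884, -0.001, -0.468]]
force: [-0.2, -0.2, -0.5]
opening: 0.072
grasp_force: 30.0
```

```bash
cat > chk.py <<'E'
from plan import *
import sys
def chk(name,h,sb,st):
    s=bot.read_state(); R=np.array(s['tcp_rot']);p=np.array(s['position']); print(p,np.round(s['joint_positions'],1),s['grasp_force'])
    b=cap('scene'); x=proj(b,[[.555,-.252,.1]])[0].astype(int)
    g=p+R[:,2]*h; e=-R[:,0]; q=proj(b,[g-e*sb,g,g+e*st]); print('exp px',((q-(x[0]-80,x[1]-80))*4).round(), g-e*sb)
    cv2.imwrite('pics/%s.png'%name,cv2.resize(b['image'][x[1]-80:x[1]+60,x[0]-80:x[0]+80],None,fx=4,fy=4,interpolation=cv2.INTER_CUBIC))
    for r in bot.pinpoint(b,'pot')[:1]: print(r['confidence'],onz(b,r['centre'],0))
E
python3 - <<'E'
from chk import *
chk('i5',.0125,.114,.046)
P,R=ins((.556,-.251),-.0207,.114,.025,yo=.031);print(P);rows(P,R)
E
```

```text
[ 0.50858523 -0.32254823  0.22713047] [-18.3  41.2  92.5 -68.1  72.2  40.6] 29.998176991939545
exp px [[326. 352.]
 [391. 290.]
 [422. 261.]] [ 0.52289805 -0.28279201  0.12051511]
0.77 [ 5.19293829e-01 -2.39018419e-01 -1.11022302e-16]
[ 0.52535686 -0.27466858  0.13199389]
need 3
[[[36.4, -0.5, 0.4, 0.001, 0.001, -0.0], [36.4, -0.5, 0.4, 0.001, 0.001, -0.0], [36.4, -0.5, 0.4, 0.001, 0.001, -0.0]]]
```

View pics/i5.png

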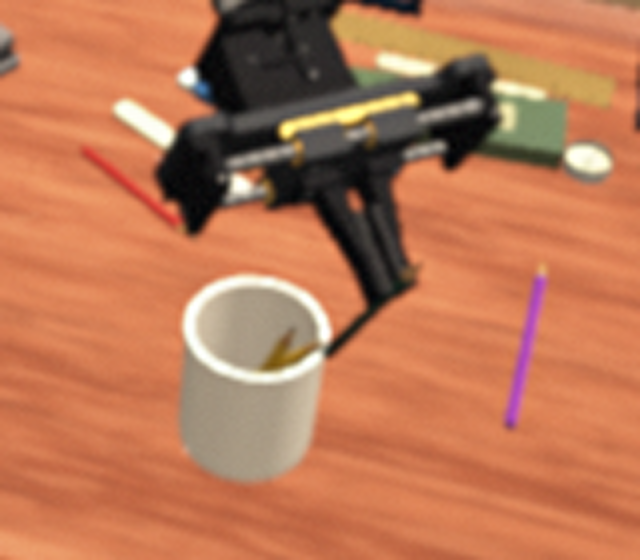

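The pot was knocked aside: its rim centre is now at crop (257,328) instead of (320,320). The new position has to be worked out first.

Run:
```python
from chk import *
b=cap('scene'); x=proj(b,[[.555,-.252,.1]])[0].astype(int)
o=np.array([x[0]-80,x[1]-80])
print('rim',onz(b,np.array([257,328])/4-.4+o,.1))
# fit rim ellipse: left,right,top,bottom outer: 
for r in bot.pinpoint(b,'pot')[:1]: print(r['confidence'],onz(b,r['centre'],0))
m=[r for r in bot.silhouettes(b,'pot')][0]; 
from scipy.optimize import minimize
def cost(v):
    t=np.linspace(0,2*np.pi,40)
    X=np.concatenate([np.c_[v[0]+.045*np.cos(t),v[1]+.045*np.sin(t),0*t+z] for z in(0,.1)])
    hh=cv2.convexHull(proj(b,X).astype(np.float32)); k=np.zeros((400,640),np.uint8); cv2.fillConvexPoly(k,np.round(hh*16).astype(np.int32),1,shift=4)
    return (k.astype(bool)^m['pixels']).sum()
c=onz(b,bot.pinpoint(b,'pot')[0]['centre'],0)[:2]
f=minimize(cost,c,method='Nelder-Mead',options=dict(initial_simplex=[c,c+[.01,0],c+[0,.01]])); print(m['confidence'],m['pixels'].sum(),f.x,f.fun)
a=cap('top')
for r in bot.pinpoint(a,'pot')[:2]: print('top',r['confidence'],onz(a,r['centre'],0))
```

```text
rim [ 0.52129796 -0.22695255  0.1       ]
0.94 [ 5.27892411e-01 -2.20988584e-01 -1.11022302e-16]
0.92 1459 [ 0.52341579 -0.22560849] 217.0
```

>>> play_rows --moves '[[[-27,0,-14,0,0,0],[-26,0,-14,0,0,0],[0,0,0,0,0,0]]]'

```text
time_s: 16.55
position: [0.5106, -0.323, 0.2929]
tcp_rot: [[0.166, 0.941, -0.295], [0.434, -0.338, -0.835], [-0.885, 0.01, -0.465]]
force: [0.3, -0.7, -0.3]
opening: 0.075
grasp_force: 30.0
```

Run:
```python
from plan import *
s=bot.read_state();print(s['position'],np.round(s['joint_positions'],1))
P,R=ins((.522,-.226),-.0207,.114,.025,yo=.031,back=.17);print(P);rows(P,R,4)
```

```text
[ 0.51063854 -0.32301916  0.29291785] [-18.2  35.7  90.5 -66.4  75.   34. ]
[ 0.46406018 -0.3246656   0.28209498]
need 1
[[[0.3, -10.8, 5.0, 0.002, 0.001, -0.002], [0.3, -10.8, 5.1, 0.002, 0.001, -0.002], [0.3, -10.8, 5.1, 0.002, 0.001, -0.002], [0.3, -10.8, 5.1, 0.002, 0.001, -0.002]]]
```

>>> play_rows --moves '[[[0,-11,5,0,0,0],[0,-11,5,0,0,0],[0,-11,5,0,0,0],[0,-11,5,0,0,0],[0,0,0,0,0,0]]]'

```text
time_s: 17.05
position: [0.4598, -0.3238, 0.2779]
tcp_rot: [[0.158, 0.94, -0.302], [0.439, -0.34, -0.831], [-0.884, -0.002, -0.467]]
force: [-0.9, -0.5, 0.3]
opening: 0.078
grasp_force: 30.0
```

Run:
```python
from chk import *
chk('i6',.0125,.114,.046)
P,R=ins((.522,-.226),-.0207,.114,.025,yo=.031);print(P);rows(P,R)
```

```text
[ 0.45979272 -0.32375077  0.27790815] [-20.   34.   98.2 -68.7  71.7  38.6] 29.99839425086975
exp px [[279. 332.]
 [343. 263.]
 [374. 231.]] [ 0.47398115 -0.28404663  0.17125675]
0.61 [ 0.52105831 -0.22633105  0.        ]
[ 0.49135686 -0.24966858  0.13199389]
need 4
[[[41.8, 0.6, -0.6, 0.001, 0.001, 0.0], [41.8, 0.6, -0.6, 0.001, 0.001, 0.0], [41.8, 0.6, -0.6, 0.001, 0.001, 0.0], [41.8, 0.5, -0.5, 0.001, 0.001, 0.0]]]
```

View pics/i6.png

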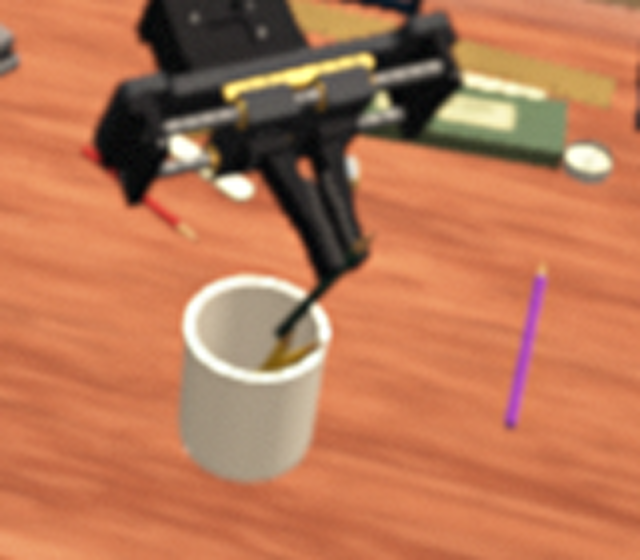

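The view matches the projection (blunt end at (279,332)) and the pot position is confirmed. Insert.

>>> play_rows --moves '[[[42,1,-1,0,0,0],[42,1,-1,0,0,0],[42,0,0,0,0,0],[41,0,0,0,0,0],[0,0,0,0,0,0]]]'

```text
time_s: 17.65
position: [0.4914, -0.2482, 0.127]
tcp_rot: [[0.153, 0.942, -0.299], [0.442, -0.336, -0.832], [-0.884, -0.005, -0.467]]
force: [0.2, -0.6, 0.0]
opening: 0.074
grasp_force: 30.1
```

>>> play_rows --moves '[[[0,0,0,0,0,0],[0,0,0,0,0,0],[0,0,0,0,0,0],[0,0,0,0,0,0]]]' --fingers -0.7

```text
time_s: 18.05
position: [0.4909, -0.2509, 0.1339]
tcp_rot: [[0.162, 0.94, -0.299], [0.437, -0.34, -0.833], [-0.885, 0.005, -0.466]]
force: [0.7, -0.2, 0.1]
opening: 0.149
grasp_force: 0.0
```

>>> play_rows --moves '[[[0,0,-15,0,0,0],[0,0,-30,0,0,0],[-30,0,-40,0,0,0],[-40,0,-30,0,0,0],[-40,0,-30,0,0,0]]]'

```text
time_s: 18.55
position: [0.5167, -0.176, 0.2993]
tcp_rot: [[0.159, 0.941, -0.298], [0.439, -0.338, -0.833], [-0.884, 0.001, -0.467]]
force: [0.3, -0.1, 0.2]
opening: 0.151
grasp_force: 0.0
```

Run:
```python
from plan import *
T=json.load(open('T.json'));g,az=T['r']; print(g);rows([g[0],g[1],.12],dn(az))
```

```text
[0.628701819739621, -0.02915892313961385]
need 8
[[[30.1, 6.9, -9.0, -0.021, 0.134, -0.035], [30.8, 8.2, -4.7, -0.021, 0.134, -0.035], [30.8, 9.3, -0.4, -0.021, 0.134, -0.035], [30.2, 10.4, 3.9, -0.021, 0.134, -0.035], [29.0, 11.3, 8.1, -0.021, 0.134, -0.035]]]
[[[27.2, 12.1, 12.2, -0.021, 0.134, -0.035], [24.9, 12.7, 15.9, -0.021, 0.134, -0.035], [22.1, 13.2, 19.4, -0.021, 0.134, -0.035]]]
```

>>> play_rows --moves '[[[30,7,-9,-0.021,0.134,-0.035],[31,8,-5,-0.021,0.134,-0.035],[31,9,0,-0.021,0.134,-0.035],[30,10,4,-0.021,0.134,-0.035],[29,11,8,-0.021,0.134,-0.035]]]' --fingers -0.4

```text
time_s: 19.05
position: [0.5868, -0.0838, 0.1858]
tcp_rot: [[0.12, 0.989, -0.091], [0.912, -0.146, -0.384], [-0.393, -0.037, -0.919]]
force: [0.2, -0.3, -1.6]
opening: 0.298
grasp_force: 0.0
```

>>> play_rows --moves '[[[27,12,12,-0.021,0.134,-0.035],[25,13,16,-0.021,0.134,-0.035],[22,13,19,-0.021,0.134,-0.035],[0,0,0,0,0,0],[0,0,0,0,0,0]]]'

```text
time_s: 19.55
position: [0.6275, -0.0316, 0.1182]
tcp_rot: [[0.035, 0.999, -0.002], [0.999, -0.035, -0.007], [-0.007, -0.001, -1.0]]
force: [0.4, 1.1, -0.1]
opening: 0.298
grasp_force: 0.0
```

Run:
```python
from meas import *
from plan import *
T=json.load(open('T.json'));g,az=T['r']; 
a=cap('top');b=cap('scene');w=cap('wrist')
for nm,p in(('t',a),('w',w)):
  for o in pencils(p): print(nm,[np.round(x,3) for x in o[:4]])
rows([g[0],g[1],.0165],dn(az),4)
x=proj(b,[[.522,-.226,.1]])[0].astype(int);y=proj(a,[[.522,-.226,.1]])[0].astype(int);print(y)
c=b['image'][max(0,x[1]-70):x[1]+60,x[0]-80:x[0]+80]; c2=a['image'][y[1]-40:y[1]+40,y[0]-30:y[0]+50]
c=cv2.resize(c,(400,325),interpolation=cv2.INTER_CUBIC);c2=cv2.resize(c2,(325,325),interpolation=cv2.INTER_CUBIC)
cv2.imwrite('pics/i7.png',np.hstack([c,c2]))
for p in (a,b):
    for r in bot.pinpoint(p,'pot')[:2]: print(r['confidence'],onz(p,r['centre'],0))
```

```text
t [np.float64(0.52), array([ 0.536, -0.225]), array([ 0.564, -0.187]), np.float64(-36.22)]
t [np.float64(0.49), array([ 0.531, -0.334]), array([ 0.539, -0.23 ]), np.float64(-4.328)]
t [np.float64(0.45), array([ 0.66 , -0.339]), array([ 0.802, -0.257]), np.float64(-60.002)]
w [np.float64(0.74), array([ 0.627, -0.071]), array([0.632, 0.061]), np.float64(-2.418)]
need 3
[[[0.6, 0.1, 25.6, 0.0, 0.002, -0.001], [0.5, 0.1, 25.6, 0.0, 0.002, -0.001], [0.5, 0.1, 25.6, 0.0, 0.002, -0.001], [0.5, 0.1, 25.6, 0.0, 0.002, -0.001]]]
[411 202]
0.81 [ 0.51516491 -0.22638122  0.        ]
0.75 [ 0.53412053 -0.21970559  0.        ]
```

View pics/i7.png

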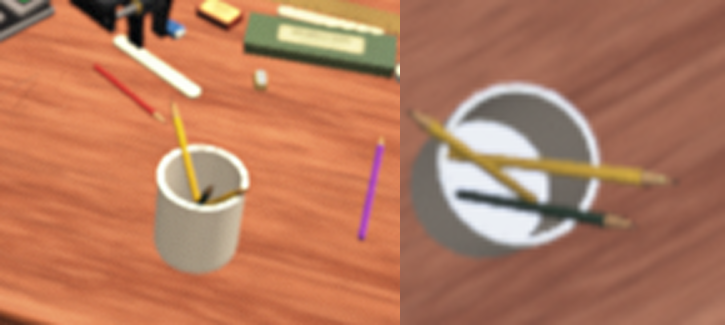

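The pot was knocked after two pencils were in it, and one yellow pencil has swung over to lean on the calculator side: its tip is at (412,115) in the top view. Fix that before placing the red one.

Run:
```python
from plan import *
a=cap('top');b=cap('scene')
x=proj(b,[[.522,-.226,.1]])[0].astype(int);y=proj(a,[[.522,-.226,.1]])[0].astype(int)
ta=np.array([384.,190.3])-.4; tb=np.array([x[0]-80+175/2.5,x[1]-70+106/2.5])-.3
ca,da=ray(a,ta);cb,db=ray(b,tb)
s=np.linalg.lstsq(np.c_[da,-db],cb-ca,rcond=None)[0]; print('tri',ca+da*s[0],cb+db*s[1])
B=onz(a,(413.6,210.8),.012); 
for k in np.linspace(.5,1,2000):
    X=ca+da*k
    if np.linalg.norm(X-B)<=.174 : print('len',X,B,(X-B)/.174); break
for n,px in(('rimL',(438,165)),('rimR',(600,165)),('rimT',(520,83)),('rimB',(520,247))):
    print(n,onz(a,np.array([(px[0]-400)/4.0625+y[0]-30,px[1]/4.0625+y[1]-40])-.4,.1).round(3))
```

```text
tri [ 0.54243748 -0.1578786   0.13584498] [ 0.54444967 -0.15925521  0.13647736]
len [ 0.53924389 -0.15488543  0.15252246] [ 0.51517457 -0.25432745  0.012     ] [0.13832946 0.57150588 0.80760032]
rimL [ 0.522 -0.178  0.1  ]
rimR [ 0.523 -0.268  0.1  ]
rimT [ 0.569 -0.225  0.1  ]
rimB [ 0.477 -0.223  0.1  ]
```

```bash
cat > p1.py <<'E'
from plan import *
B=np.array([.515,-.254,.012]);u=np.array([.15,.575,.805]);u/=np.linalg.norm(u)
R1=tilt(np.degrees(np.arctan2(u[1],u[0])),np.degrees(np.arccos(u[2])))
E
python3 - <<'E'
from p1 import *
print(R1.round(2)); rows(B+u*.215,R1)
E
```

```text
[[ 0.2   0.97 -0.15]
 [ 0.78 -0.25 -0.57]
 [-0.59  0.   -0.8 ]]
need 5
[[[-20.5, -15.5, -13.3, 0.014, -0.126, 0.043], [-22.6, -14.7, -10.4, 0.014, -0.126, 0.043], [-24.3, -13.9, -7.2, 0.014, -0.126, 0.043], [-25.6, -12.9, -3.9, 0.014, -0.126, 0.043], [-26.4, -11.8, -0.4, 0.014, -0.126, 0.043]]]
```

>>> play_rows --moves '[[[-20,-15,-13,0.014,-0.126,0.043],[-23,-15,-10,0.014,-0.126,0.043],[-24,-14,-7,0.014,-0.126,0.043],[-26,-13,-4,0.014,-0.126,0.043],[-26,-12,0,0.014,-0.126,0.043]]]'

```text
time_s: 20.5
position: [0.5466, -0.1309, 0.185]
tcp_rot: [[0.207, 0.967, -0.149], [0.773, -0.256, -0.58], [-0.599, 0.005, -0.801]]
force: [-0.0, -0.2, -1.0]
opening: 0.3
grasp_force: 0.0
```

Run:
```python
from p1 import *
s=bot.read_state();print(s['position'],np.round(s['joint_positions'],1))
w=cap('wrist','w2')
print('exp',proj(w,[B+u*.174,B+u*.15,B+u*.13,B+u*.1,[.523,-.223,.1]]).round())
for r in bot.silhouettes(w,'pencil'): 
    ys,xs=np.nonzero(r['pixels']);print(round(r['confidence'],2),np.round(r['centre']),xs.min(),xs.max(),ys.min(),ys.max())
print(proj(w,[s['position']+np.array(s['tcp_rot'])[:,2]*.014]))
rows(B+u*.145,R1)
```

```text
[ 0.5466377  -0.13088997  0.18503671] [ -7.1  35.9  92.5 -41.3  64.1  30.6]
exp [[321. 236.]
 [321. 221.]
 [321. 211.]
 [321. 199.]
 [321. 226.]]
0.8 [298. 238.] 294 310 198 282
0.76 [321. 214.] 317 329 197 229
0.72 [542. 152.] 457 631 111 193
0.71 [331. 245.] 322 334 198 281
[[320.47789135 257.2501225 ]]
need 2
[[[-0.6, 0.9, 34.4, -0.001, 0.001, -0.0], [-0.6, 0.9, 34.4, -0.001, 0.001, -0.0]]]
```

View pics/w2.png

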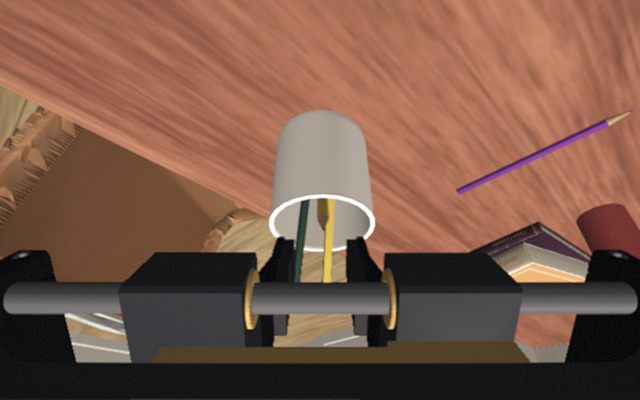

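Wrist view: the flipped pencil's tip at (325,229) is between the finger lines. Go forward and grip.

>>> play_rows --moves '[[[0,2,35,0,0,0],[0,1,34,0,0,0],[0,0,0,0,0,0]]]'

```text
time_s: 20.9
position: [0.5373, -0.1718, 0.1247]
tcp_rot: [[0.204, 0.966, -0.156], [0.779, -0.257, -0.572], [-0.593, -0.005, -0.805]]
force: [-0.1, 0.7, -0.0]
opening: 0.299
grasp_force: 0.0
```

>>> play_rows --moves '[[[0,0,0,0,0,0],[0,0,0,0,0,0],[0,0,0,0,0,0],[0,0,0,0,0,0]]]' --fingers -1

```text
time_s: 21.3
position: [0.5402, -0.1704, 0.129]
tcp_rot: [[0.206, 0.967, -0.148], [0.777, -0.254, -0.576], [-0.595, 0.004, -0.804]]
force: [0.5, -0.7, 0.6]
opening: 0.089
grasp_force: 29.9
```

>>> play_rows --moves '[[[0,0,-40,0,0,0],[0,0,-45,0,0,0],[0,0,-45,0,0,0],[0,0,0,0,0,0]]]'

```text
time_s: 21.7
position: [0.5632, -0.0932, 0.2382]
tcp_rot: [[0.209, 0.968, -0.137], [0.778, -0.25, -0.577], [-0.593, 0.014, -0.805]]
force: [1.2, -0.1, -1.1]
opening: 0.084
grasp_force: 29.9
```

Run:
```python
from p1 import *
s=bot.read_state(); print(s['position'],s['grasp_force'],s['opening'])
b=cap('scene'); x=proj(b,[s['position']])[0].astype(int)
a=cap('top');y=proj(a,[s['position']])[0].astype(int)
c=b['image'][max(0,x[1]-50):x[1]+90,x[0]-80:x[0]+80];c2=a['image'][y[1]-60:y[1]+60,y[0]-60:y[0]+80]
cv2.imwrite('pics/i8.png',np.hstack([cv2.resize(c,(440,385)),cv2.resize(c2,(360,385))]))
for p in (a,b):
    for r in bot.pinpoint(p,'pot')[:2]: print(r['confidence'],onz(p,r['centre'],0))
```

```text
[ 0.56315069 -0.09316426  0.23817026] 29.94328737258911 0.0839262926570234
0.57 [ 0.51627763 -0.21883419  0.        ]
0.27 [ 0.58169033 -0.15242437  0.        ]
0.75 [ 0.51371428 -0.23521544  0.        ]
```

View pics/i8.png

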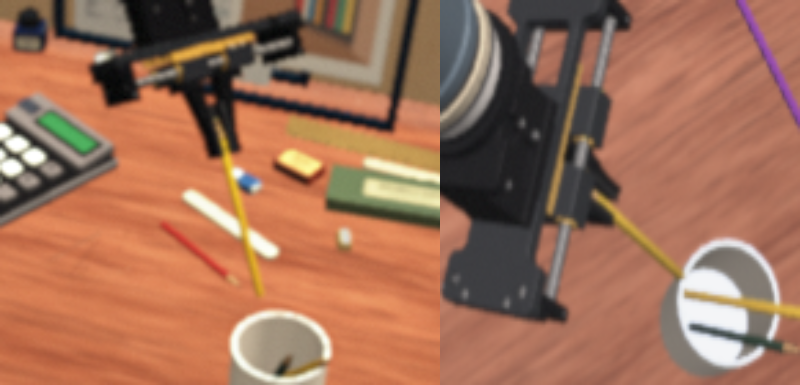

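Pencil is out and held; blunt end at (260,293) in the scene crop and (683,275) in the top crop. Triangulate it to learn its line in the gripper.

Run:
```python
from p1 import *
s=bot.read_state();p=np.array(s['position']);R=np.array(s['tcp_rot'])
b=cap('scene'); x=proj(b,[p])[0].astype(int)
a=cap('top');y=proj(a,[p])[0].astype(int)
def tri(pa,pb):
    ta=np.array([y[0]-60+(pa[0]-440)/2.571,y[1]-60+pa[1]/3.208])-.4
    tb=np.array([x[0]-80+pb[0]/2.75,max(0,x[1]-50)+pb[1]/2.75])-.4
    ca,da=ray(a,ta);cb,db=ray(b,tb);k=np.linalg.lstsq(np.c_[da,-db],cb-ca,rcond=None)[0]
    return (ca+da*k[0]+cb+db*k[1])/2,np.linalg.norm(ca+da*k[0]-cb-db*k[1])
E_,err=tri((683,275),(260,293)); print(E_,err,'tool frame',R.T@(E_-p))
```

```text
[ 0.5326067  -0.18262138  0.11443123] 3.933649120130244e-05 tool frame [-0.00265235 -0.00224569  0.14774691]
```

```bash
cat > p2.py <<'E'
from plan import *
def ins2(pot,b,c,L,back=0.,zb=.012):
    Bt=np.r_[np.array(pot)+b,.012];C=np.r_[np.array(pot)+c,.1];e=C-Bt;e/=np.linalg.norm(e)
    R=tilt(np.degrees(np.arctan2(-e[1],-e[0])),-np.degrees(np.arccos(e[2])))
    return Bt+e*(L+back+(zb-.012)/e[2]),R
E
python3 - <<'E'
from p2 import *
s=bot.read_state();p=np.array(s['position']);a=cap('top');y=proj(a,[p])[0].astype(int)
print('rim',onz(a,np.array([y[0]-60+(729-440)/2.571,y[1]-60+303/3.208])-.4,.1))
P,R=ins2((.521,-.224),[.018,.012],[.027,-.024],.148,back=.13);print(P,R.round(2));rows(P,R)
E
```

```text
rim [ 0.51398424 -0.22782864  0.1       ]
[ 0.56519788 -0.3167915   0.26815701] [[-0.22  0.97 -0.09]
 [ 0.89  0.24  0.38]
 [ 0.39  0.   -0.92]]
need 8
[[[-24.0, 7.9, 12.0, -0.008, 0.127, -0.065], [-25.7, 6.2, 8.9, -0.008, 0.127, -0.065], [-27.0, 4.4, 5.6, -0.008, 0.127, -0.065], [-27.7, 2.6, 2.1, -0.008, 0.127, -0.065], [-27.9, 0.8, -1.4, -0.008, 0.127, -0.065]]]
[[[-27.5, -1.0, -4.9, -0.008, 0.127, -0.065], [-26.5, -2.7, -8.4, -0.008, 0.127, -0.065], [-25.0, -4.3, -11.6, -0.008, 0.127, -0.065]]]
```

>>> play_rows --moves '[[[-24,1,-32,0,0,0],[-24,8,12,-0.008,0.127,-0.065],[-26,6,9,-0.008,0.127,-0.065],[-27,4,6,-0.008,0.127,-0.065],[-28,3,2,-0.008,0.127,-0.065]]]'

```text
time_s: 22.55
position: [0.5624, -0.2076, 0.2908]
tcp_rot: [[-0.003, 0.998, -0.064], [0.993, -0.005, -0.115], [-0.115, -0.064, -0.991]]
force: [-0.3, 0.3, 0.4]
opening: 0.088
grasp_force: 29.9
```

>>> play_rows --moves '[[[-28,1,-1,-0.008,0.127,-0.065],[-28,-1,-5,-0.008,0.127,-0.065],[-27,-3,-8,-0.008,0.127,-0.065],[-25,-4,-12,-0.008,0.127,-0.065],[0,0,0,0,0,0]]]'

```text
time_s: 23.05
position: [0.5651, -0.3262, 0.3045]
tcp_rot: [[-0.213, 0.973, -0.091], [0.896, 0.232, 0.379], [0.39, -0.001, -0.921]]
force: [-0.7, 0.8, 0.0]
opening: 0.084
grasp_force: 29.9
```

Run:
```python
from p2 import *
s=bot.read_state();p=np.array(s['position']);R0=np.array(s['tcp_rot']);print(p,np.round(s['joint_positions'],1),s['grasp_force'],s['opening'])
b=cap('scene','sc9');x=proj(b,[[.52,-.225,.1]])[0].astype(int)
c=b['image'][x[1]-110:x[1]+50,x[0]-80:x[0]+80];cv2.imwrite('pics/i9.png',cv2.resize(c,(560,560),interpolation=cv2.INTER_CUBIC))
t=np.linspace(0,2*np.pi,9)
print('exp blunt',(proj(b,[p+R0[:,2]*.148])-(x[0]-80,x[1]-110))*3.5,'rim c',(proj(b,[[.521,-.224,.1]])-(x[0]-80,x[1]-110))*3.5)
for r in bot.pinpoint(b,'pot')[:2]: print(r['confidence'],onz(b,r['centre'],0))
```

```text
[ 0.56506634 -0.32615756  0.30446525] [-45.1  37.2  61.1  11.9 101.3 -58.2] 29.94198203086853 0.0842605949204047
exp blunt [[370.85631923 331.22939135]] rim c [[283.27203175 385.04298892]]
0.91 [ 0.5223326  -0.22694547  0.        ]
0.55 [ 0.79183915 -0.14235397  0.        ]
```

View pics/i9.png

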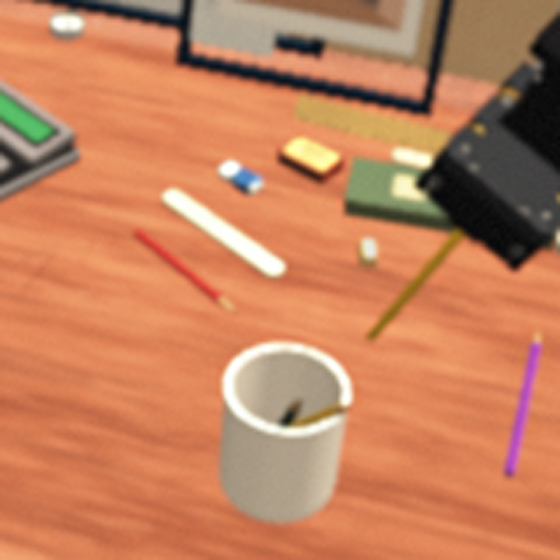

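Run:
```python
from p2 import *
P,R=ins2((.522,-.225),[.017,.012],[.026,-.024],.148,zb=.017);print(P);rows(P,R,5)
```

```text
[ 0.55345843 -0.27083374  0.15337136]
need 4
[[[-2.6, -0.0, 32.1, 0.0, -0.0, -0.001], [-2.6, -0.0, 32.1, 0.0, -0.0, -0.001], [-2.6, -0.0, 32.1, 0.0, -0.0, -0.001], [-2.6, -0.0, 32.1, 0.0, -0.0, -0.001], [-2.6, 0.0, 32.1, 0.0, -0.0, -0.001]]]
```

>>> play_rows --moves '[[[-13,0,20,0,0,0],[0,0,35,0,0,0],[0,0,40,0,0,0],[0,0,40,0,0,0],[0,0,25,0,0,0]]]'

```text
time_s: 23.65
position: [0.5535, -0.2652, 0.1545]
tcp_rot: [[-0.223, 0.97, -0.095], [0.893, 0.242, 0.379], [0.391, -0.001, -0.92]]
force: [0.5, -0.1, -0.4]
opening: 0.09
grasp_force: 29.9
```

>>> play_rows --moves '[[[0,0,0,0,0,0],[0,0,0,0,0,0],[0,0,0,0,0,0]]]'

```text
time_s: 23.95
position: [0.5564, -0.2701, 0.1585]
tcp_rot: [[-0.224, 0.971, -0.088], [0.896, 0.241, 0.374], [0.384, 0.005, -0.923]]
force: [-0.1, -0.4, -0.5]
opening: 0.092
grasp_force: 29.9
```

Run:
```python
from p2 import *
s=bot.read_state();print(s['position'],s['force'],s['grasp_force'])
b=cap('scene')
for r in bot.pinpoint(b,'pot')[:1]: print(r['confidence'],onz(b,r['centre'],0))
```

```text
[ 0.55644212 -0.27014505  0.15853244] [-0.06414578 -0.41060344 -0.48361942] 29.943147003650665
0.85 [ 5.20911053e-01 -2.29882914e-01 -1.11022302e-16]
```

Release, back off along the axis, and check before fetching the red one.

>>> play_rows --moves '[[[0,0,0,0,0,0],[0,0,0,0,0,0],[0,0,0,0,0,0],[0,0,0,0,0,0]]]' --fingers -0.7

```text
time_s: 24.45
position: [0.5552, -0.2695, 0.1566]
tcp_rot: [[-0.222, 0.971, -0.091], [0.895, 0.24, 0.377], [0.387, 0.003, -0.922]]
force: [0.2, -0.5, -0.6]
opening: 0.151
grasp_force: 0.0
```

>>> play_rows --moves '[[[0,0,-15,0,0,0],[0,0,-35,0,0,0],[0,0,-40,0,0,0],[0,0,-30,0,0,0]]]'

```text
time_s: 24.85
position: [0.5665, -0.3156, 0.2693]
tcp_rot: [[-0.223, 0.971, -0.089], [0.895, 0.24, 0.375], [0.386, 0.004, -0.923]]
force: [0.0, -0.1, 0.1]
opening: 0.149
grasp_force: 0.0
```

Run:
```python
from meas import *
from plan import *
T=json.load(open('T.json'));g,az=T['r']; rows([g[0],g[1],.12],dn(az))
```

```text
need 7
[[[26.4, 18.4, 34.2, -0.007, -0.056, 0.038], [29.0, 17.1, 32.8, -0.007, -0.056, 0.038], [31.4, 15.7, 31.2, -0.007, -0.056, 0.038], [33.7, 14.2, 29.5, -0.007, -0.056, 0.038], [35.8, 12.6, 27.6, -0.007, -0.056, 0.038]]]
[[[37.8, 11.0, 25.6, -0.007, -0.056, 0.038], [39.6, 9.4, 23.5, -0.007, -0.056, 0.038]]]
```

>>> play_rows --moves '[[[26,18,34,-0.007,-0.056,0.038],[29,17,33,-0.007,-0.056,0.038],[31,16,31,-0.007,-0.056,0.038],[34,14,30,-0.007,-0.056,0.038],[36,13,28,-0.007,-0.056,0.038]]]' --fingers -0.4

```text
time_s: 25.35
position: [0.6103, -0.1088, 0.1597]
tcp_rot: [[-0.046, 0.999, -0.016], [0.992, 0.048, 0.113], [0.114, -0.011, -0.993]]
force: [0.8, -0.6, -0.6]
opening: 0.3
grasp_force: 0.0
```

>>> play_rows --moves '[[[38,11,26,-0.007,-0.056,0.038],[40,9,24,-0.007,-0.056,0.038],[0,0,0,0,0,0],[0,0,0,0,0,0]]]'

```text
time_s: 25.75
position: [0.6268, -0.0253, 0.1162]
tcp_rot: [[0.022, 1.0, -0.004], [1.0, -0.022, 0.004], [0.004, -0.004, -1.0]]
force: [-0.5, 0.2, -0.0]
opening: 0.3
grasp_force: 0.0
```

Run:
```python
from meas import *
from plan import *
T=json.load(open('T.json'));g,az=T['r']
a=cap('top');b=cap('scene');w=cap('wrist')
for o in pencils(w): print('w',[np.round(x,3) for x in o])
for r in bot.silhouettes(a,'pencil'):
    ys,xs=np.nonzero(r['pixels']);q=np.c_[xs,ys].astype(float)
    if abs(r['centre'][0]-411)<60:
        u=np.linalg.svd(q-q.mean(0),full_matrices=False)[2][0];s=(q-q.mean(0))@u
        print('top',round(r['confidence'],2),(q.mean(0)+u*s.min()).round(),(q.mean(0)+u*s.max()).round(),a['image'][ys,xs].mean(0).round())
for p in (a,b):
    for r in bot.pinpoint(p,'pot')[:2]: print(r['confidence'],onz(p,r['centre'],0))
rows([g[0],g[1],.0165],dn(az),4)
x=proj(b,[[.522,-.226,.1]])[0].astype(int);y=proj(a,[[.522,-.226,.1]])[0].astype(int);print(y)
c=b['image'][max(0,x[1]-70):x[1]+60,x[0]-80:x[0]+80]; c2=a['image'][y[1]-40:y[1]+40,y[0]-30:y[0]+50]
c=cv2.resize(c,(400,325),interpolation=cv2.INTER_CUBIC);c2=cv2.resize(c2,(325,325),interpolation=cv2.INTER_CUBIC)
cv2.imwrite('pics/i10.png',np.hstack([c,c2]))
```

```text
w [np.float64(0.7), array([ 0.627, -0.069]), array([0.632, 0.062]), np.float64(-2.058), array([ 68.69 ,  71.756, 170.419])]
top 0.73 [441. 184.] [397. 200.] [ 77. 119. 143.]
top 0.69 [393. 204.] [445. 208.] [ 99. 152. 177.]
top 0.54 [412. 103.] [444. 155.] [131.  73. 130.]
top 0.44 [397. 209.] [436. 216.] [70. 81. 83.]
0.72 [ 0.51509537 -0.22285053  0.        ]
0.87 [ 0.52956934 -0.21586998  0.        ]
need 3
[[[-0.1, 0.3, 25.2, -0.0, -0.001, 0.0], [-0.1, 0.3, 25.2, -0.0, -0.001, 0.0], [-0.0, 0.3, 25.2, -0.0, -0.001, 0.0], [-0.0, 0.3, 25.2, -0.0, -0.001, 0.0]]]
[411 202]
```

All three pencils in the pot now run toward -y in the top view (points at columns 436–445). For the red one I tilt the grip slightly, so it can go in steeper.

Run:
```python
from plan import *
R=tilt(88,-12); pt=np.array([.6283,-.0305,.004]); P=pt-R[:,2]*.0128; print(P,R.round(2)); rows(P,R,4)
```

```text
[ 0.62820712 -0.03315965  0.01652029] [[ 0.03  1.    0.01]
 [ 0.98 -0.03  0.21]
 [ 0.21  0.   -0.98]]
need 3
[[[-1.1, 0.2, 25.2, -0.0, 0.052, 0.002], [-2.4, 0.2, 25.2, -0.0, 0.052, 0.002], [-3.7, 0.2, 25.0, -0.0, 0.052, 0.002], [-5.0, 0.2, 24.8, -0.0, 0.052, 0.002]]]
```

>>> play_rows --moves '[[[-1,0,25,0,0.052,0.002],[-2,0,25,0,0.052,0.002],[-4,0,25,0,0.052,0.002],[-5,0,25,0,0.052,0.002],[0,0,0,0,0,0]]]'

```text
time_s: 26.6
position: [0.6274, -0.0328, 0.0162]
tcp_rot: [[0.039, 0.999, 0.005], [0.976, -0.039, 0.213], [0.213, -0.003, -0.977]]
force: [0.9, -0.1, 0.6]
opening: 0.302
grasp_force: 0.3
```

>>> play_rows --moves '[[[0,0,0,0,0,0],[0,0,0,0,0,0],[0,0,0,0,0,0],[0,0,0,0,0,0]]]' --fingers -1

```text
time_s: 27.0
position: [0.6269, -0.0312, 0.0163]
tcp_rot: [[0.034, 0.999, 0.004], [0.977, -0.034, 0.21], [0.21, -0.003, -0.978]]
force: [-0.4, -0.4, 0.8]
opening: 0.075
grasp_force: 30.1
```

>>> play_rows --moves '[[[8,0,-39,0,0,0],[10,0,-47,0,0,0],[10,0,-47,0,0,0],[10,0,-47,0,0,0],[10,0,-47,0,0,0]]]'

```text
time_s: 27.5
position: [0.627, -0.0315, 0.25]
tcp_rot: [[0.034, 0.999, 0.003], [0.977, -0.034, 0.21], [0.21, -0.004, -0.978]]
force: [1.4, 0.4, -0.2]
opening: 0.069
grasp_force: 30.0
```

```bash
cat > p3.py <<'E'
from plan import *
def ins3(pot,c,s,zb,tp=22,tg=12,az=86,h=.0128,back=0.,up=0.):
    R=tilt(az,90-tp-tg); e=-tilt(az,90-tp)[:,0]
    C=np.r_[np.array(pot)+c,.1]; b=C-e*((.1-zb)/e[2])
    return b+e*(s+back)-R[:,2]*h+[0,0,up],R
E
python3 - <<'E'
from p3 import *
s=bot.read_state(); print(s['position'],s['grasp_force'],s['opening'])
P,R=ins3((.522,-.226),[.010,-.033],.095,.033,back=.12);print(P,R.round(2));rows(P,R)
E
```

```text
[ 0.62704929 -0.03146203  0.25000064] 29.98921573162079 0.06909010101597148
[ 0.52901031 -0.30175458  0.2395022 ] [[ 0.04  1.   -0.06]
 [ 0.56 -0.07 -0.83]
 [-0.83  0.   -0.56]]
need 9
[[[-30.0, -9.9, -5.2, 0.001, -0.132, 0.004], [-30.4, -9.7, -1.2, 0.001, -0.132, 0.004], [-30.4, -9.6, 2.8, 0.001, -0.132, 0.004], [-29.8, -9.5, 6.8, 0.001, -0.132, 0.004], [-28.6, -9.4, 10.7, 0.001, -0.132, 0.004]]]
[[[-27.0, -9.2, 14.4, 0.001, -0.132, 0.004], [-24.9, -9.1, 17.8, 0.001, -0.132, 0.004], [-22.4, -9.0, 21.0, 0.001, -0.132, 0.004], [-19.5, -8.9, 23.7, 0.001, -0.132, 0.004]]]
```

>>> play_rows --moves '[[[-28,-10,-14,0,-0.132,0.004],[-28,-10,-10,0,-0.132,0.004],[-28,-10,-6,0,-0.132,0.004],[-31,-10,3,0,-0.132,0.004],[-32,-9,7,0,-0.132,0.004]]]'

```text
time_s: 28.0
position: [0.5722, -0.1804, 0.2787]
tcp_rot: [[0.047, 0.999, -0.022], [0.897, -0.052, -0.438], [-0.439, 0.001, -0.899]]
force: [-0.9, 0.0, 0.2]
opening: 0.076
grasp_force: 30.0
```

>>> play_rows --moves '[[[-31,-9,10,0,-0.132,0.004],[-29,-9,14,0,-0.132,0.004],[-27,-9,17,0,-0.132,0.004],[-24,-9,20,0,-0.132,0.004],[0,0,0,0,0,0]]]'

```text
time_s: 28.5
position: [0.5265, -0.3044, 0.2926]
tcp_rot: [[0.039, 0.998, -0.054], [0.559, -0.067, -0.827], [-0.828, 0.002, -0.56]]
force: [0.5, 0.3, -0.1]
opening: 0.076
grasp_force: 30.0
```

Run:
```python
from p3 import *
s=bot.read_state();p=np.array(s['position']);R0=np.array(s['tcp_rot']); print(p,s['grasp_force'],np.round(s['joint_positions'],1))
e=R0@Ro.from_euler('y',-12,degrees=True).as_matrix()@[-1,0,0]; e2=R0@Ro.from_euler('y',12,degrees=True).as_matrix()@[-1,0,0]
g=p+R0[:,2]*.0128; print('e',e.round(3),e2.round(3))
b=cap('scene')
for q in (e,e2): print(proj(b,[g-q*.095,g+q*.041]).round())
for r in bot.silhouettes(b,'pencil'):
    ys,xs=np.nonzero(r['pixels'])
    if abs(r['centre'][0]-385)<70 : print(round(r['confidence'],2),xs.min(),xs.max(),ys.min(),ys.max(),b['image'][ys,xs].mean(0).round())
a=cap('top')
for c in(a,b):
  for r in bot.pinpoint(c,'pot')[:2]: print(r['confidence'],onz(c,r['centre'],0))
P,R=ins3((.522,-.226),[.010,-.033],.095,.033,back=.12); print(P); rows(P,R)
```

```text
[ 0.5264919  -0.3043701   0.29262551] 29.99084562063217 [-18.4  29.8  97.5 -68.4  59.5  27.1]
e [-0.027 -0.375  0.927] [-0.05  -0.719  0.694]
[[389. 221.]
 [413. 190.]]
[[380. 206.]
 [417. 197.]]
0.68 429 438 228 263 [163.  84. 183.]
0.55 367 381 246 252 [ 98. 147. 172.]
0.68 [ 0.5246646  -0.22122096  0.        ]
0.6 [ 0.52418941 -0.22204476  0.        ]
0.46 [ 0.79182987 -0.1325055   0.        ]
[ 0.52901031 -0.30175458  0.2395022 ]
need 2
[[[24.0, -0.9, 15.0, 0.005, -0.001, -0.004], [24.1, -0.7, 15.0, 0.005, -0.001, -0.004]]]
```

Run:
```python
from p3 import *
b=cap('scene');im=b['image'].astype(int)
sub=im[180:235,370:430]; B,G,Rr=sub[...,0],sub[...,1],sub[...,2]
m=(Rr>1.7*G)&(Rr>60)&(abs(G-B)<20)
ys,xs=np.nonzero(m); print(len(xs)); 
for y in range(0,55,4):
    k=xs[ys==y]; print(y+180,(k+370).tolist())
print(im[230,350],im[225,420])
P,R=ins3((.523,-.224),[.010,-.033],.095,.033); rows(P+[0,0,.0],R)
```

```text
100
180 [370, 375, 376, 377, 383]
184 []
188 []
192 [394, 407, 408]
196 [406, 407, 408, 409]
200 [399, 404, 405]
204 [400, 401, 402]
208 [396, 397, 398, 399]
212 [394, 395, 396]
216 [391, 392, 393]
220 []
224 []
228 []
232 []
[ 76 116 204] [ 82 122 213]
need 4
[[[41.7, -0.5, 13.4, 0.003, -0.0, -0.002], [41.7, -0.4, 13.4, 0.003, -0.0, -0.002], [41.7, -0.3, 13.3, 0.003, -0.0, -0.002], [41.7, -0.2, 13.3, 0.003, -0.0, -0.002]]]
```

Red is held as planned. Insert it.

>>> play_rows --moves '[[[42,-1,13,0,0,0],[42,0,13,0,0,0],[42,0,13,0,0,0],[41,0,13,0,0,0],[0,0,0,0,0,0]]]'

```text
time_s: 29.3
position: [0.5312, -0.2517, 0.1217]
tcp_rot: [[0.035, 0.998, -0.053], [0.562, -0.064, -0.824], [-0.826, -0.001, -0.563]]
force: [0.0, -0.3, -0.5]
opening: 0.077
grasp_force: 30.0
```

>>> play_rows --moves '[[[0,0,0,0,0,0],[0,0,0,0,0,0],[0,0,0,0,0,0],[0,0,0,0,0,0]]]' --fingers -0.75

```text
time_s: 29.7
position: [0.5337, -0.2546, 0.1305]
tcp_rot: [[0.048, 0.998, -0.047], [0.557, -0.066, -0.828], [-0.829, 0.014, -0.559]]
force: [0.1, -0.6, 0.1]
opening: 0.122
grasp_force: 0.0
```

>>> play_rows --moves '[[[0,0,-15,0,0,0],[0,0,-30,0,0,0],[-30,0,-40,0,0,0],[-40,0,-30,0,0,0],[-40,0,-30,0,0,0]]]'

```text
time_s: 30.2
position: [0.5348, -0.1938, 0.3027]
tcp_rot: [[0.043, 0.998, -0.048], [0.559, -0.064, -0.827], [-0.828, 0.009, -0.561]]
force: [1.6, 0.8, 0.2]
opening: 0.123
grasp_force: 0.0
```

Run:
```python
from plan import *
s=bot.read_state();print(s['position'],np.round(s['joint_positions'],1))
rows([.5,.1,.2],dn(90))
```

```text
[ 0.53482903 -0.1937983   0.30265049] [ -6.7  29.3  96.4 -62.7  68.5  29.9]
need 7
[[[35.4, -7.8, -26.2, -0.003, 0.139, -0.009], [38.8, -7.4, -21.1, -0.003, 0.139, -0.009], [41.4, -6.9, -15.5, -0.003, 0.139, -0.009], [43.2, -6.5, -9.6, -0.003, 0.139, -0.009], [44.2, -6.1, -3.6, -0.003, 0.139, -0.009]]]
[[[44.3, -5.7, 2.6, -0.003, 0.139, -0.009], [43.6, -5.3, 8.7, -0.003, 0.139, -0.009]]]
```

>>> play_rows --moves '[[[35,-8,-26,0,0.139,-0.009],[39,-7,-21,0,0.139,-0.009],[41,-7,-16,0,0.139,-0.009],[43,-7,-10,0,0.139,-0.009],[44,-6,-4,0,0.139,-0.009]]]' --fingers -1

```text
time_s: 30.7
position: [0.5107, 0.0172, 0.2297]
tcp_rot: [[0.023, 1.0, -0.021], [0.962, -0.028, -0.271], [-0.271, -0.014, -0.962]]
force: [-0.2, 0.2, -1.1]
opening: 0.003
grasp_force: 0.0
```

>>> play_rows --moves '[[[44,-6,3,0,0.139,-0.009],[44,-5,9,0,0.139,-0.009],[0,0,0,0,0,0],[0,0,0,0,0,0]]]'

```text
time_s: 31.1
position: [0.5012, 0.0983, 0.1988]
tcp_rot: [[0.01, 1.0, -0.019], [1.0, -0.01, -0.004], [-0.005, -0.019, -1.0]]
force: [-0.1, -0.1, -0.8]
opening: 0.004
grasp_force: 0.0
```

Run:
```python
from plan import *
from scipy.optimize import least_squares
a=cap('top');b=cap('scene');w=cap('wrist')
x=proj(b,[[.522,-.226,.1]])[0].astype(int);y=proj(a,[[.522,-.226,.1]])[0].astype(int)
c=b['image'][x[1]-60:x[1]+40,x[0]-50:x[0]+50]; c2=a['image'][y[1]-40:y[1]+40,y[0]-30:y[0]+50]
cv2.imwrite('pics/i11.png',np.hstack([cv2.resize(q,(400,400),interpolation=cv2.INTER_CUBIC) for q in(c,c2)]))
k=proj(a,[[.555,.261,.02]])[0].astype(int)
model=np.array([[23,51],[23,17],[23,-17],[-11,51],[-11,17],[-11,-17],[-45,51],[-45,17],[-45,-17],[-79,51]])/1000
for nm,p in(('top',a),('scene',b),('wrist',w)):
    cc=proj(p,[[.555,.261,.02]])[0]; im=p['image'].astype(int)
    m=((im.min(2)>150)).astype('uint8'); n,l,st,ce=cv2.connectedComponentsWithStats(m)
    pts=np.array([onz(p,ce[i],.027)[:2] for i in range(1,n) if st[i,4]>8 and st[i,4]<1500] or [[9,9]]);pts=pts[np.linalg.norm(pts-[.555,.261],axis=1)<.15]
    if len(pts)<5: print(nm,len(pts)); continue
    def f(v):
        R=np.array([[np.cos(v[2]),-np.sin(v[2])],[np.sin(v[2]),np.cos(v[2])]]);M=model@R.T+v[:2]
        return np.minimum(np.linalg.norm(pts[:,None]-M[None],axis=2).min(1),.02)
    best=min((least_squares(f,[.555+dx,.261+dy,t],loss='soft_l1',f_scale=.003) for dx in(-.01,0,.01) for dy in(-.01,0,.01) for t in(-.15,-.05,.05,.15)),key=lambda s:s.cost)
    print(nm,len(pts),best.x.round(4),best.fun.round(4))
```

```text
top 6 [ 0.5534  0.2559 -0.006 ] [0.0045 0.0002 0.0047 0.001  0.0011 0.0032]
scene 5 [0.5528 0.2522 0.0147] [0.02   0.0003 0.0004 0.0002 0.0003]
wrist 8 [0.5571 0.1873 0.0164] [0.0006 0.0004 0.0004 0.0006 0.0003 0.0001 0.0003 0.02  ]
```

View pics/i11.png

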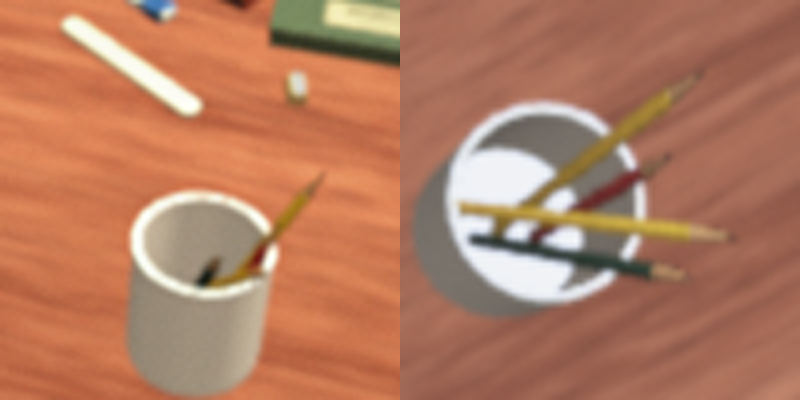

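All four pencils lean on the -y rim: top view points at (700,75), (665,158), (735,237) and (685,275). Now locate the calculator from closer.

>>> play_rows --moves '[[[35,15,-20,0.018,0,0.01],[35,15,-20,0,0,0],[0,0,0,0,0,0],[0,0,0,0,0,0]]]'

```text
time_s: 31.65
position: [0.5342, 0.168, 0.2375]
tcp_rot: [[0.02, 0.999, -0.036], [1.0, -0.02, -0.004], [-0.004, -0.036, -0.999]]
force: [0.5, -0.2, -0.3]
opening: 0.006
grasp_force: 0.0
```

```bash
cat > calc.py <<'E'
from plan import *
from scipy.optimize import least_squares
model=np.array([[23,51],[23,17],[23,-17],[-11,51],[-11,17],[-11,-17],[-45,51],[-45,17],[-45,-17],[-79,51]])/1000
w=cap('wrist','w3');im=w['image'].astype(int)
print(bot.read_state()['position'])
for th in (130,150,170):
    m=((im.min(2)>th)&(im.max(2)-im.min(2)<60)).astype('uint8');n,l,st,ce=cv2.connectedComponentsWithStats(m)
    pts=[];ar=[]
    for i in range(1,n):
        q=onz(w,ce[i],.027)[:2]
        if st[i,4]>40 and np.linalg.norm(q-[.545,.256])<.12: pts.append(q);ar.append(int(st[i,4]))
    pts=np.array(pts);print(th,ar)
    if len(pts)<5: continue
    def f(v):
        R=np.array([[np.cos(v[2]),-np.sin(v[2])],[np.sin(v[2]),np.cos(v[2])]]);M=model@R.T+v[:2]
        D=np.linalg.norm(pts[:,None]-M[None],axis=2)
        return np.r_[np.minimum(D.min(0),.03)]
    best=min((least_squares(f,[.555+dx,.257+dy,t]) for dx in(-.01,0,.01) for dy in(-.01,0,.01) for t in(-.1,0.,.1)),key=lambda s:s.cost)
    print(pts.round(3).tolist(),best.x.round(4),best.fun.round(4))
for r in bot.pinpoint(w,'calculator'): print(r['confidence'],onz(w,r['centre'],0))
E
python3 calc.py
```

```text
[0.53316802 0.16730661 0.23673356]
130 [4703, 605, 595, 592, 585, 550, 544, 547, 393, 506, 495, 497, 327, 317, 337, 297, 322]
[[0.633, 0.268], [0.577, 0.306], [0.544, 0.306], [0.51, 0.305], [0.476, 0.305], [0.578, 0.273], [0.511, 0.271], [0.544, 0.272], [0.477, 0.271], [0.579, 0.239], [0.545, 0.238], [0.511, 0.238], [0.478, 0.237], [0.546, 0.204], [0.58, 0.205], [0.478, 0.203], [0.512, 0.204]] [0.5559 0.2553 0.0192] [0.0005 0.0001 0.0004 0.0001 0.0001 0.0002 0.0003 0.0002 0.0004 0.0005]
150 [3600, 575, 581, 572, 565, 534, 513, 527, 308, 488, 492, 484, 227, 250, 242, 244, 200]
[[0.634, 0.277], [0.578, 0.307], [0.544, 0.306], [0.51, 0.305], [0.476, 0.305], [0.578, 0.273], [0.544, 0.272], [0.511, 0.271], [0.477, 0.271], [0.579, 0.239], [0.545, 0.238], [0.511, 0.238], [0.478, 0.237], [0.58, 0.205], [0.513, 0.204], [0.546, 0.205], [0.479, 0.204]] [0.5559 0.2553 0.0177] [0.0002 0.0002 0.0004 0.0002 0.0002 0.0002 0.0002 0.0002 0.0003 0.0004]
170 [566, 564, 549, 547, 514, 507, 515, 475, 474, 466, 68]
[[0.578, 0.307], [0.544, 0.306], [0.51, 0.305], [0.476, 0.305], [0.578, 0.273], [0.544, 0.272], [0.511, 0.271], [0.579, 0.239], [0.545, 0.239], [0.511, 0.238], [0.584, 0.207]] [0.5559 0.2553 0.0169] [0.0002 0.0005 0.0005 0.0003 0.0002 0.0004 0.0003 0.0002 0.0003 0.0005]
```

```bash
cat > k.py <<'E'
from plan import *
import sys
c=np.array([.5559,.2553]);t=.018
K={'c':(-79,17),'4':(-11,51),'x':(-11,-51),'1':(-45,51),'5':(-11,17),'=':(-79,-17)}
x,y=np.array(K[sys.argv[1]])/1000
p=c+[x*np.cos(t)-y*np.sin(t),x*np.sin(t)+y*np.cos(t)];print(p)
rows([*p,float(sys.argv[2])],dn(91))
E
python3 k.py c .06
```

```text
[0.47660681 0.27087532]
need 5
[[[20.7, -10.3, 35.6, -0.008, 0.001, -0.008], [20.7, -10.4, 35.5, -0.008, 0.001, -0.008], [20.8, -10.5, 35.5, -0.008, 0.001, -0.008], [20.9, -10.6, 35.4, -0.008, 0.001, -0.008], [20.9, -10.7, 35.3, -0.008, 0.001, -0.008]]]
```

>>> play_rows --moves '[[[21,-10,35,-0.008,0,-0.008],[21,-10,35,-0.008,0,-0.008],[21,-11,35,-0.008,0,-0.008],[21,-11,35,-0.008,0,-0.008],[21,-11,35,-0.008,0,-0.008]]]'

```text
time_s: 32.25
position: [0.4765, 0.2717, 0.0612]
tcp_rot: [[-0.016, 1.0, 0.002], [1.0, 0.016, -0.003], [-0.003, 0.002, -1.0]]
force: [0.1, 0.4, 0.1]
opening: 0.006
grasp_force: 0.0
```

>>> play_rows --moves '[[[0,0,0,0,0,0],[0,0,0,0,0,0]]]'

```text
time_s: 32.45
position: [0.4769, 0.2717, 0.062]
tcp_rot: [[-0.018, 1.0, 0.0], [1.0, 0.018, -0.004], [-0.004, 0.0, -1.0]]
force: [0.6, 0.3, -0.1]
opening: 0.011
grasp_force: 0.0
```

```bash
python3 k.py c .035
```

```text
[0.47660681 0.27087532]
need 1
[[[-0.7, -0.3, 27.0, 0.0, 0.004, 0.001]]]
```

>>> play_rows --moves '[[[0,0,15,0,0,0],[0,0,8,0,0,0],[0,0,4,0,0,0],[0,0,0,0,0,0],[0,0,0,0,0,0]]]'

```text
time_s: 32.95
position: [0.4797, 0.2717, 0.0374]
tcp_rot: [[-0.018, 1.0, 0.006], [1.0, 0.018, -0.003], [-0.003, 0.006, -1.0]]
force: [1.6, -4.0, 5.8]
opening: 0.006
grasp_force: 2.7
```

Clear is fully down (5.8 N > 3.6 N). Next is key 4.

>>> play_rows --moves '[[[0,0,-27,0,0,0],[17,34,0,0,0,0],[17,34,0,0,0,0],[0,0,0,0,0,0],[0,0,0,0,0,0]]]'

```text
time_s: 33.45
position: [0.5455, 0.3077, 0.0631]
tcp_rot: [[-0.017, 1.0, 0.003], [1.0, 0.017, -0.002], [-0.002, 0.003, -1.0]]
force: [-0.5, -0.2, 0.3]
opening: 0.0
grasp_force: 0.0
```

```bash
python3 k.py 4 .035
```

```text
[0.54398383 0.30609375]
need 1
[[[-1.5, -1.7, 28.1, 0.003, 0.002, 0.0]]]
```

>>> play_rows --moves '[[[-1,-1,15,0,0,0],[0,0,8,0,0,0],[0,0,4,0,0,0],[0,0,0,0,0,0],[0,0,0,0,0,0]]]'

```text
time_s: 33.95
position: [0.542, 0.3057, 0.0372]
tcp_rot: [[-0.018, 1.0, -0.001], [1.0, 0.018, -0.004], [-0.004, -0.001, -1.0]]
force: [-4.6, -2.1, 15.1]
opening: 0.004
grasp_force: 7.7
```

>>> play_rows --moves '[[[0,0,-27,0,0,0],[-34,0,0,0,0,0],[-34,0,0,0,0,0],[-34,0,0,0,0,0],[0,0,0,0,0,0]]]'

```text
time_s: 34.45
position: [0.5444, 0.201, 0.0621]
tcp_rot: [[-0.014, 1.0, -0.001], [1.0, 0.014, -0.004], [-0.004, -0.001, -1.0]]
force: [0.6, 0.2, -0.2]
opening: 0.006
grasp_force: 0.0
```

```bash
python3 k.py x .035
```

```text
[0.54581973 0.20411027]
need 1
[[[3.2, 1.5, 27.1, -0.001, 0.004, -0.004]]]
```

Key 4 went down. Next are times and then 1.

>>> play_rows --moves '[[[2,1,15,0,0,0],[0,0,8,0,0,0],[0,0,4,0,0,0],[0,0,0,0,0,0],[0,0,0,0,0,0]]]'

```text
time_s: 34.95
position: [0.5464, 0.2075, 0.0372]
tcp_rot: [[-0.021, 1.0, 0.002], [1.0, 0.021, -0.004], [-0.004, 0.002, -1.0]]
force: [-2.9, -4.3, 14.7]
opening: 0.005
grasp_force: 7.3
```

>>> play_rows --moves '[[[0,0,-27,0,0,0],[34,-11,0,0,0,0],[34,-11,0,0,0,0],[33,-12,0,0,0,0],[0,0,0,0,0,0]]]'

```text
time_s: 35.45
position: [0.508, 0.3119, 0.0617]
tcp_rot: [[-0.024, 1.0, 0.001], [1.0, 0.024, -0.002], [-0.002, 0.001, -1.0]]
force: [0.4, -0.4, 0.2]
opening: 0.008
grasp_force: 0.0
```

```bash
python3 k.py 1 .035
```

```text
[0.50998934 0.30548178]
need 1
[[[-6.4, 1.8, 26.7, 0.001, 0.002, 0.007]]]
```

>>> play_rows --moves '[[[-3,1,0,0,0,0.004],[0,0,0,0,0,0],[0,0,0,0,0,0]]]'

```text
time_s: 35.75
position: [0.5125, 0.3034, 0.0624]
tcp_rot: [[-0.013, 1.0, 0.002], [1.0, 0.013, -0.003], [-0.003, 0.002, -1.0]]
force: [0.4, -1.5, -0.5]
opening: 0.006
grasp_force: 0.0
```

```bash
python3 k.py 1 .035
```

```text
[0.50998934 0.30548178]
need 1
[[[2.2, -2.6, 27.4, 0.002, 0.003, -0.005]]]
```

>>> play_rows --moves '[[[2,-2,15,0,0,-0.003],[0,0,8,0,0,0],[0,0,4,0,0,0],[0,0,0,0,0,0],[0,0,0,0,0,0]]]'

```text
time_s: 36.25
position: [0.5104, 0.3053, 0.0373]
tcp_rot: [[-0.016, 1.0, 0.002], [1.0, 0.016, -0.003], [-0.003, 0.002, -1.0]]
force: [-2.0, -1.4, 10.9]
opening: 0.004
grasp_force: 5.2
```

>>> play_rows --moves '[[[0,0,-27,0,0,0],[-17,17,0,0,0,0],[-17,17,0,0,0,0],[0,0,0,0,0,0],[0,0,0,0,0,0]]]'

```text
time_s: 36.75
position: [0.5448, 0.272, 0.0628]
tcp_rot: [[-0.015, 1.0, 0.002], [1.0, 0.015, -0.003], [-0.003, 0.002, -1.0]]
force: [-1.5, 0.6, -0.1]
opening: 0.005
grasp_force: 0.0
```

```bash
python3 k.py 5 .035
```

```text
[0.5445958  0.27209926]
need 1
[[[0.1, -0.2, 27.8, 0.002, 0.003, -0.003]]]
```

>>> play_rows --moves '[[[0,0,15,0,0,0],[0,0,8,0,0,0],[0,0,4,0,0,0],[0,0,0,0,0,0],[0,0,0,0,0,0]]]'

```text
time_s: 37.25
position: [0.5434, 0.273, 0.0372]
tcp_rot: [[-0.018, 1.0, 0.001], [1.0, 0.018, -0.003], [-0.004, 0.001, -1.0]]
force: [-4.0, -1.4, 15.1]
opening: 0.004
grasp_force: 7.4
```

>>> play_rows --moves '[[[0,0,-27,0,0,0],[-17,-34,0,0,0,0],[-17,-34,0,0,0,0],[0,0,0,0,0,0],[0,0,0,0,0,0]]]'

```text
time_s: 37.75
position: [0.4759, 0.2378, 0.0622]
tcp_rot: [[-0.018, 1.0, 0.001], [1.0, 0.018, -0.003], [-0.003, 0.001, -1.0]]
force: [0.7, 0.6, -0.3]
opening: 0.004
grasp_force: 0.0
```

```bash
python3 k.py = .035
```

```text
[0.47721878 0.23688083]
need 1
[[[-0.8, 1.3, 27.2, 0.001, 0.003, 0.0]]]
```

>>> play_rows --moves '[[[-1,1,15,0,0,0],[0,0,8,0,0,0],[0,0,4,0,0,0],[0,0,0,0,0,0],[0,0,0,0,0,0]]]'

```text
time_s: 38.25
position: [0.48, 0.2373, 0.0372]
tcp_rot: [[-0.017, 1.0, 0.006], [1.0, 0.017, -0.002], [-0.002, 0.006, -1.0]]
force: [-1.5, 0.4, 12.7]
opening: 0.003
grasp_force: 6.1
```

>>> play_rows --moves '[[[0,0,-27,0,0,0],[0,0,-45,0,0,0],[0,0,-45,0,0,0],[0,0,0,0,0,0],[0,0,0,0,0,0]]]'

```text
time_s: 38.75
position: [0.4791, 0.2374, 0.1538]
tcp_rot: [[-0.017, 1.0, 0.006], [1.0, 0.017, -0.002], [-0.002, 0.006, -1.0]]
force: [-0.4, -0.1, -0.6]
opening: 0.005
grasp_force: 0.0
```

Run:
```python
from plan import *
a=cap('top');b=cap('scene')
for r in bot.silhouettes(a,'pencil'):
    ys,xs=np.nonzero(r['pixels']);q=np.c_[xs,ys].astype(float)
    if abs(r['centre'][0]-411)<60:
        u=np.linalg.svd(q-q.mean(0),full_matrices=False)[2][0];s=(q-q.mean(0))@u
        print('top',round(r['confidence'],2),(q.mean(0)+u*s.min()).round(),(q.mean(0)+u*s.max()).round())
for c in(a,b):
  for r in bot.pinpoint(c,'pot')[:2]: print(r['confidence'],onz(c,r['centre'],0))
y=(411,202);o=cv2.imread('pics/i11.png')[:,400:];n=cv2.resize(a['image'][y[1]-40:y[1]+40,y[0]-30:y[0]+50],(400,400),interpolation=cv2.INTER_CUBIC)
print('change since last view',np.abs(o.astype(int)-n).max(2).max(), (np.abs(o.astype(int)-n).max(2)>40).sum())
```

```text
top 0.76 [413. 105.] [444. 156.]
top 0.68 [437. 180.] [406. 203.]
top 0.56 [394. 204.] [443. 208.]
top 0.5 [397. 210.] [437. 216.]
top 0.38 [433. 194.] [416. 204.]
0.64 [ 0.53251773 -0.22108072  0.        ]
0.87 [ 0.53542612 -0.22220993  0.        ]
change since last view 7 0
```

```bash
python3 -c "
from rig import bot
print(bot.hand_in())"
```

```text
the job is handed in; nothing more can be done
None
```

I handed the job in, and no verdict came back: all four pencils stand in the pot points up, leaning away from the calculator, and I pressed clear, 4, times, 1, 5 and equals, with 6–15 N on each key.

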